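Feed a kiln post along the fence of the rubbing board

TASK

Pick up the wooden push stick and with its notched nose bring the terracotta kiln post flush against the metal fence before it reaches the dark abrasive strip, then feed it along the strip, keeping it pressed firmly against the fence all the way, until it is fully home against the end stop. Fired clay chips, so press gently, only as hard as one finger would (5 to 10 N), and never touch the post with the gripper itself. Finally lay the push stick flat on the bench, off the board, and leave everything else where it is.

Things in the scene. Friction and masses are not known exactly. Their poses are not given: they have to be found in the camera images.
- jig: rubbing board fixed to the bench: plywood, 165 mm (its x, -95 to +70) by 420 mm (its y, -210 to +210), top 15 mm above the bench. Origin at bench height. +y is the feed direction, +x points away from the robot to the fence. The dark abrasive strip runs from y = -35 mm to the far end: the post must be flush before its leading end gets there, and flush and pressed from there on
- fence: aluminium bar along y on the board, 22 x 410 x 28 mm tall; axes as the board's. Origin at the foot of its face (which looks to the board's -x) half-way along; the face is the board's x = +40 mm. Rigid. A press of the post below 4 N is too slack; clay chips above 13 N here, and above 25 N at the stop: aim for 5 to 10 N
- stop_face (a point): middle of the end stop's face that looks back along the fence (board's -y): a dark steel block on the board against the fence, 75 mm (x) by 24 mm tall, clamped at a different place along the fence each time, firm under the allowed force. Axes as the board's
- stop: the end stop (see stop_face); origin at the foot of its face, where it meets the fence
- post_center (a point): a point half-way up the kiln post, a loose terracotta block 100 mm long (its y, ends at +-50 mm), 45 mm tall, 0.3 to 0.6 kg. The fence-side (+x) face is 27.5 mm from this point; the robot-side (-x) face is rough-cut, anywhere from 17.5 to 37.5 mm from it. Starts on the board's -y part, roughly along the fence, 5 to 20 mm off, up to 0.1 rad askew. Home: +y end on the stop, +x side on the fence
- post: the kiln post, origin on its underside below post_center. It slides with friction 0.5 to 1.1 or so, on the board and on the fence, so the drag along the feed differs each time
- stick_center (a point): point half-way up the push stick at its grip: a loose wooden stick on the bench, 24 mm wide (its x), 34 mm tall, 0.1 kg, reaching from y = -80 to +45 mm of this point, nose (+y) roughly in the feed direction. Grasp here across the width. Hold its underside about 5 mm above the board
- stick: the push stick, origin on its underside below stick_center. Half of the nose is cut away: push face at y = +45 mm, x from -3 to +12 mm; a lip 9 mm thick (x -12 to -3 mm) runs on to y = +70 mm. Push face on the post's rear (-y) end and lip's inner side (x = -3 mm) on its robot-side (-x) face, it pushes the post both along and against the fence
- prop: bystander, not to be disturbed: round terracotta kiln prop standing upright, 40 mm diameter, 85 mm tall; origin under its centre
- sponge: bystander, not to be disturbed: yellow sponge block 60 x 90 x 35 mm; origin under its centre
- rib: bystander, not to be disturbed: flat wooden shaping rib 50 x 95 x 7 mm; origin under its centre
- mug: bystander, not to be disturbed: white mug, 80 mm across, 90 mm tall; origin under its centre
- jar: bystander, not to be disturbed: glass jar with a steel cap, 64 mm across, 85 mm tall; origin under its centre
- cap: bystander, not to be disturbed: small square terracotta block 50 x 50 x 30 mm; origin under its centre
- bowl: bystander, not to be disturbed: blue bowl, 120 mm across, 55 mm tall; origin under its centre
Not all that is in view belongs to the job. Of the things that look like the stick, take the one that is farthest to the robot's left at the start. Leave any purple look-alike of the post alone.

How it is judged (in metres and radians):
On the way, in this order (a step that is already met when the one before it is completed fails the run):
1. the push stick is lifted in the gripper (height (world z) of stick_center above 0.028 m and contact force between the fingers and stick above 1 N), for 0.2 s.
2. with the stick, the post is pressed flush against the fence while still ahead of the abrasive strip (x of post_center in the frame of jig above 0.0105 m and angle between the y axis of post_center and the y axis of jig, either way round below 0.03 rad and contact force between post and fence above 1 N and contact force between stick and post above 1 N and y of post_center in the frame of jig below -0.08 m), for 0.1 s.
3. on the first part of the strip the stick keeps the post flush and pressed against the fence with more than 4 N (x of post_center in the frame of jig above 0.0105 m and angle between the y axis of post_center and the y axis of jig, either way round below 0.03 rad and contact force between post and fence above 4 N and contact force between stick and post above 1 N and y of post_center in the frame of jig between -0.06 and -0.005 m), for 0.2 s.
4. on the second part of the strip likewise (x of post_center in the frame of jig above 0.0105 m and angle between the y axis of post_center and the y axis of jig, either way round below 0.03 rad and contact force between post and fence above 4 N and contact force between stick and post above 1 N and y of post_center in the frame of jig between 0.005 and 0.06 m), for 0.2 s.
At the end, for the whole second after the job is handed in: the post's leading end is within 2 mm of the stop, its side within 2 mm of the fence and within 0.03 rad of parallel, standing flat on the board; the push stick lies flat on the bench, released; both at rest (y of post_center in the frame of stop_face above -0.052 m and x of post_center in the frame of jig above 0.0105 m and angle between the y axis of post_center and the y axis of jig, either way round below 0.03 rad and height (world z) of post_center below 0.042 m and height (world z) of stick_center below 0.022 m and angle between stick_center's own z axis and vertical below 0.1 rad and linear speed of each of post, stick below 0.01 m/s); the robot touches nothing.
It fails at once if the post is on the strip more than 3 mm off the fence or more than 0.05 rad askew (y of post_center in the frame of jig above -0.08 m and (x of post_center in the frame of jig below 0.0095 m or angle between the y axis of post_center and the y axis of jig, either way round above 0.05 rad)).
It fails at once if the post is pressed on the fence with more than 13 N (contact force between post and fence above 13 N).
It fails at once if the post is pressed on the stop with more than 25 N (contact force between post and stop above 25 N).
It fails at once if the gripper or arm touches the post (contact force between any of the fingers, the arm and post above 0.5 N).
It fails at once if a bystander is moved more than 20 mm (distance of any of prop, sponge, rib, mug, jar, cap, bowl from where it was at the start of the episode above 0.02 m).
It also fails if it takes over 72 s, if anything falls off the work surface, if the arm or the gripper's body presses on something with over 40 N, if the wrist force passes 120 N, or if a joint passes its speed limit or range.

ROBOT

A 7-joint arm with a two-finger parallel gripper is mounted at the origin on the work surface. World frame = base frame: x ahead of the robot, y to its left, z up, the work surface at z = 0. Lengths are in mm, angles in rad, forces in N, time in s.
With the tool pointing down it reaches from about 375 to 925 mm from the base axis. Payload 3.1 kg.
Tool frame: the origin (TCP) lies midway between the tips of the shut fingers; the grasp point (between the pads) lies 19 mm behind it; z points along the fingers, y is the direction in which the jaws open and shut (so a half turn about z gives the same grasp; the last joint's range is limited). The gripper opens to 85 mm and grips with 20 to 120 N. Pads are 22 mm wide; open, the fingers measure 114 mm over their backs; the gripper's body (76 mm by 85 mm) begins 54 mm behind the grasp point. The pads swing forward as they close: fully open they stand 13 mm farther back than shut.
Start: joints at [1.242, 0.383, 0.044, 1.598, -0.018, 1.161, -0.05], TCP at [148.711, -632.762, 231.269] pointing down, gripper open.
Joint ranges: [-2.61, 2.61], [-0.41, 2.15], [-1.48, 1.57], [0, 2.5], [-1.57, 4.71], [0.05, 1.97], [-2.85, 2.85]. Speed limits (rad/s): [2.79, 2.79, 3.14, 3.14, 3.14, 3.14, 3.14].

INTERFACE

Orientations are given as a unit quaternion [x, y, z, w].
In Python, from cell import ctrl gives the robot as it stands. The module is installed in compiled form; this text tells all that it offers.
- The arm moves only by the tool servo_tool, never from a script. Its argument "moves" is a list of rows, each an object with "grip": the opening, from -1 (shut) to 1 (fully open), so that 0 is half open; "slide": the shift along the tool's x, y, z in m, a list of three; "twist": the turn about the tool's z in degrees. In form: [{"grip": grip, "slide": [tx, ty, tz], "twist": twist}, ...]. A call has 1 to 10 rows; each row is the pose to reach, as a shift and turn from the pose commanded when the call began, along the tool's axes at that moment; what a row does not reach only later rows make up. A row lasts 1/8 s, in which the tool goes at most 62.5 mm and 10.7 degrees, less where a joint would pass 70% of its speed; a pose out of reach is approached as far as the arm can. A call with a gripper value outside its range is refused whole. The fingers move at their own pace and stop on an object; "force" is the grip in N (left out, the last holds). Time passes only in rows, so rows that repeat a pose let the fingers close. It gives the time, the measured TCP pose, the force and the opening at its end, in the units of the state.
- ctrl.state(): the state, without advancing time (a new reading comes with each control period).
- ctrl.camera(name): name is "side" or "top"; returns (picture, depth): 480x640x3 uint8, red, green, blue; 480x640 float32, mm along the optical axis (not along the pixel's ray), 0 where there is no reading.
- ctrl.camera_model(name): a dict with "mtx" (3x3 intrinsics, pixels), "T" (4x4, takes a point from camera to world coordinates). Camera axes: x right, y up, looking along -z (the intrinsics and any distortion apply to the point x, -y, -z); pixel columns grow to the right and rows downward; lengths in mm; the calibration is good to about 2 mm. A picture is of the moment at which its call begins. camera_model takes no time and is no camera call.
- ctrl.job_done(): hands the job in, once; it reports no verdict.
Trained networks look in the newest picture that a camera, given by its name, has taken for a name from the list of things; names that differ only in an ending like _2 or _b are one class to them, and where a whole thing is asked for, a point or a joint stands for the part that bears it (a point fixed in the world has none). Each returns a list of dicts, best first, with "conf" (0 to 1); they miss things now and then, are a little off and sometimes report something else, mostly with a low value. They report only what shows in the picture. A call takes as long as a camera call. They do not tell look-alikes from the thing itself.
- ctrl.regions_of(camera, name): "mask" (480x640 bool, what is visible of it) and "bbox" ([left, top, right, bottom] in pixels, round what is visible of it).
The state is a dict: "time_s": time; "joint_pos": joint angles; "joint_vel": joint speeds; "joint_efforts": joint torques, N m; "tcp_pos": TCP position; "ee_rot": TCP orientation; "force": force on the tool from outside, world axes, zero at the start; "torque": the same for the moment, N m; "finger_gap": finger opening in mm.
Only numpy, scipy, OpenCV 4.12 (cv2) and the standard library are available. Lean on these libraries where they do the work, as an engineer would, in place of code of your own. Each camera call takes 0.05 s, during which the arm holds its last target.

## Working session

There is one attempt and no reset: what is moved stays moved. The work goes in short steps, Python scripts to look and compute and a tool call to move; the robot and the scene stay as the last step left them, time stands still between calls to the robot, and variables do not carry over. Pictures are saved under pics/ and viewed, and the job is handed in when it is done.

Besides the shell and the picture viewer there is one more tool, called as a command line: name --argument value ..., lists and objects as JSON in quotes. servo_tool: Moves the arm, as the interface text tells. Its arguments: {"type":"object","properties":{"moves":{"type":"array"},"force":{"type":"number"}},"required":["moves"]}

```bash
mkdir -p pics
python3 - <<'E'
from cell import ctrl
import cv2,numpy as np
s=ctrl.state()
for k,v in s.items(): print(k,np.round(v,4).tolist())
for c in("side","top"):
    p,d=ctrl.camera(c); cv2.imwrite(f"pics/{c}0.png",p[:,:,::-1]); np.savez(f"{c}0.npz",p=p,d=d)
    m=ctrl.camera_model(c); print(c,{k:np.round(v,3).tolist() for k,v in m.items()})
    np.savez(f"{c}m.npz",mtx=m["mtx"],T=m["T"])
print(m.keys())
E
```

```text
time_s 0.0
joint_pos [1.2422, 0.3839, 0.0438, 1.5996, -0.0179, 1.1612, -0.0499]
joint_vel [0.0007, -0.0009, -0.0021, 0.0006, -0.001, 0.0006, 0.0001]
joint_efforts [0.0004, -43.3466, 1.0248, -24.9513, 0.0107, 0.0112, 0.0]
tcp_pos [148.4678, -631.8357, 229.8588]
ee_rot [0.9933, 0.1152, -0.0002, -0.0013]
force [0.0044, 0.2509, 0.192]
torque [0.0243, -0.0031, 0.0352]
finger_gap 85.5422
side {'mtx': [[580.683, 0.0, 317.926], [0.0, 580.683, 244.434], [0.0, 0.0, 1.0]], 'T': [[-0.968, 0.167, -0.186, 289.168], [-0.25, -0.629, 0.736, 1071.05], [0.006, 0.759, 0.651, 1049.271], [0.0, 0.0, 0.0, 1.0]]}
top {'mtx': [[543.758, 0.0, 312.05], [0.0, 543.758, 243.205], [0.0, 0.0, 1.0]], 'T': [[0.017, 0.993, -0.114, 403.767], [-1.0, 0.017, 0.004, -23.203], [0.006, 0.114, 0.993, 1324.17], [0.0, 0.0, 0.0, 1.0]]}
dict_keys(['mtx', 'T'])
```

View pics/top0.png

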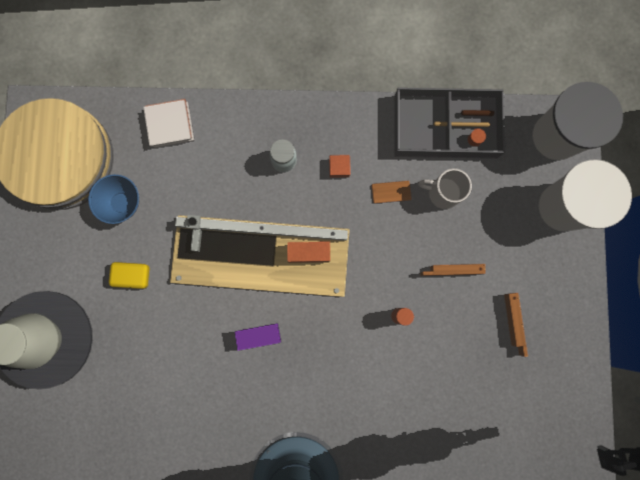

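View pics/side0.png

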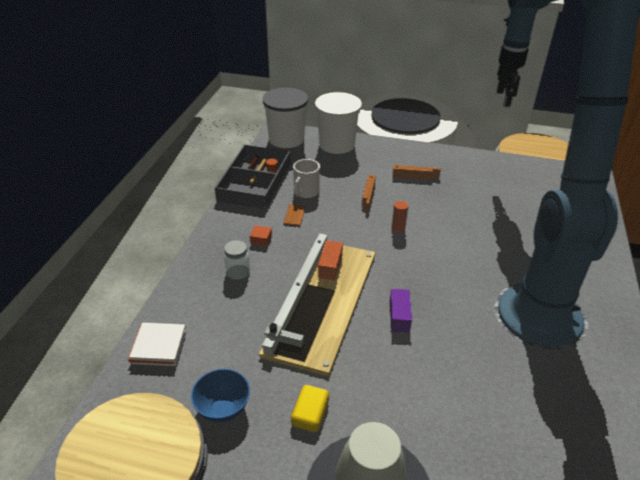

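The top view has two stick look-alikes, at (453,270) and (517,323). The one farthest to the robot's left (world +y, which is image left) is (453,270), with its nose pointing left in the feed direction. The red post is at (308,252), and its purple look-alike at (258,336) stays put. Next I'll check both in enlarged crops and measure.

```bash
cat > h.py <<'E'
import numpy as np,cv2
def w(cam,u,v,d):
    m=np.load(f"{cam}m.npz");K=m["mtx"];T=m["T"]
    u=np.asarray(u,float);v=np.asarray(v,float);d=np.asarray(d,float)
    P=np.stack([(u-K[0,2])/K[0,0]*d,-(v-K[1,2])/K[1,1]*d,-d],-1)
    return P@T[:3,:3].T+T[:3,3]
def ray(cam,u,v,z):
    m=np.load(f"{cam}m.npz");T=m["T"];a=w(cam,u,v,np.ones_like(np.asarray(u,float)));r=a-T[:3,3]
    return T[:3,3]+r*((z-T[2,3])/r[...,2])[...,None]
def proj(cam,P):
    m=np.load(f"{cam}m.npz");K=m["mtx"];T=m["T"]
    c=(np.asarray(P,float)-T[:3,3])@T[:3,:3]
    return np.stack([K[0,0]*c[...,0]/-c[...,2]+K[0,2],K[1,1]*-c[...,1]/-c[...,2]+K[1,2]],-1)
def rect(P):
    r=cv2.minAreaRect(P[:,:2].astype(np.float32)); return np.round(r[0],1),np.round(r[1],1),round(r[2],2)
E
python3 - <<'E'
from h import *
from cell import ctrl
for c in("top","side"):
    z=np.load(f"{c}0.npz");p,d=z["p"],z["d"]
    for n in("stick","post","jig","fence","stop"):
        for r in ctrl.regions_of(c,n):
            m=r["mask"]&(d>0); v,u=np.nonzero(m)
            if len(v)<15: continue
            W=w(c,u,v,d[v,u]); top=W[W[:,2]>np.percentile(W[:,2],90)-8]
            print(c,n,round(r["conf"],2),r["bbox"],len(v),"z",np.round(np.percentile(W[:,2],[5,50,90]),1),"med",np.round(np.median(top,0),1),rect(top))
p=np.load("top0.npz")["p"]
a=cv2.resize(p[190:310,160:360],None,fx=4,fy=4,interpolation=2)
b=cv2.resize(p[240:370,390:550],None,fx=4,fy=4,interpolation=2)
cv2.imwrite("pics/a.png",a[:,:,::-1]);cv2.imwrite("pics/b.png",b[:,:,::-1])
E
```

```text
top stick 0.91 [504.5, 297.3, 528.6, 358.7] 824 z [ 8.9 31.9 36.2] med [ 376.3 -515.    33.5] (array([ 369.1, -515.6]), array([146.8,  26.5]), 7.53)
top post 0.96 [289.4, 242.7, 334.0, 265.6] 888 z [50.7 59.1 62.7] med [530.2 -21.1  59.4] (array([529.7, -21.4]), array([45.6, 98.5]), 1.16)
top post 0.6 [236.4, 325.7, 281.9, 350.8] 909 z [ 9.3 44.3 47.6] med [329.6  95.2  44.6] (array([329.8,  94.7]), array([45.1, 99.8]), 11.16)
top post 0.16 [328.3, 152.9, 349.5, 177.2] 474 z [11.2 28.9 32.4] med [745.7 -92.9  29.5] (array([746. , -93.1]), array([51.8, 49.6]), 1.72)
top jig 0.74 [168.9, 215.6, 351.4, 296.7] 10881 z [10.3 15.3 41.7] med [584.2 117.5  42.4] (array([559.5,  95. ]), array([410.8,  81.3]), 85.81)
top fence 0.62 [178.5, 216.1, 349.1, 240.2] 1751 z [17.2 41.8 45.5] med [584.5  77.1  42.5] (array([585.6,  92.5]), array([409.5,  23.1]), 86.38)
top stop 0.67 [188.4, 216.3, 203.6, 253.5] 336 z [28.1 43.  62. ] med [596.1 253.3  62.5] (array([595.2, 252.4]), array([29.2, 25.9]), 84.09)
side stick 0.81 [392.4, 167.8, 439.1, 180.1] 540 z [ 3.5 24.8 35.9] med [ 376.6 -509.8   34. ] (array([ 373.1, -512.8]), array([141.4,  37.9]), 7.46)
side stick 0.63 [364.3, 177.4, 375.3, 208.1] 243 z [14.4 33.8 37.4] med [ 497.6 -361.6   34.5] (array([ 498.5, -361. ]), array([ 23.2, 152.4]), 2.78)
side post 0.93 [317.5, 239.4, 343.6, 279.5] 743 z [21.6 59.  62.8] med [532.8 -14.5  60.6] (array([533.4, -19.8]), array([ 46.6, 108.9]), 2.48)
side post 0.66 [389.6, 288.9, 410.2, 331.4] 884 z [ 6.9 44.2 47.5] med [333.1 100.5  45.3] (array([333. ,  97.4]), array([ 45.7, 106.1]), 11.14)
side fence 0.91 [259.0, 234.9, 324.3, 353.2] 1425 z [17.6 42.3 45.9] med [588.5 105.7  43.5] (array([588.5,  92.6]), array([416.5,  24.3]), 86.56)
side fence 0.69 [264.3, 323.2, 302.2, 343.9] 452 z [21.  40.5 58.5] med [598.3 259.5  54.8] (array([600. , 256.5]), array([31. , 31.2]), 1.87)
```

```bash
ls pics
```

```text
a.png
b.png
side0.png
top0.png
```

View pics/a.png

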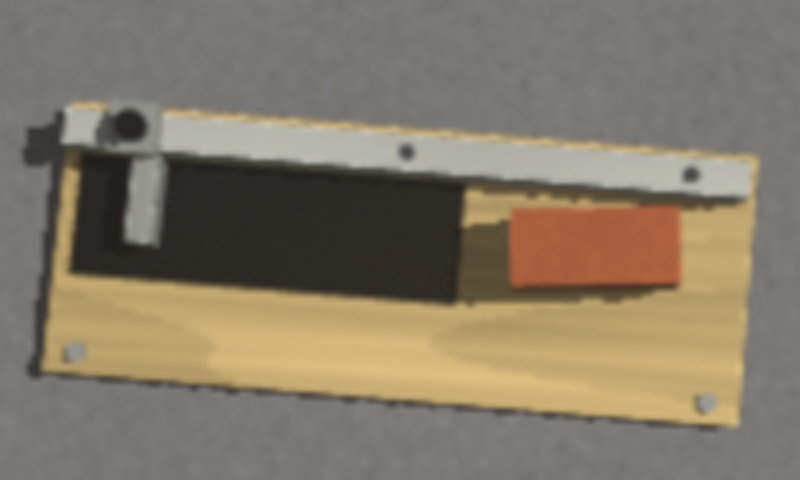

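View pics/b.png

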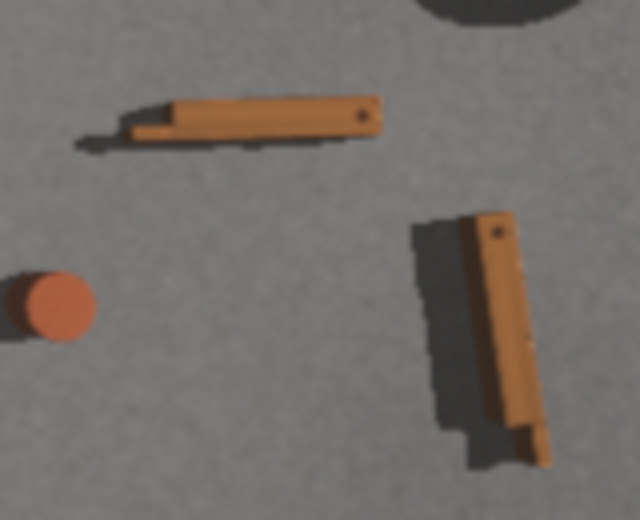

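Crop b shows the stick at full-image (422–485, 264–275): nose to the left, lip on the robot side. That matches the description. Crop a shows the post askew and off the fence, with the stop near crop column 165. Next come the precise fits.

```bash
cat > fit.py <<'E'
from h import *
def cloud(c,f,box):
    z=np.load(f);d=z["d"];p=z["p"]
    l,t,r,b=box; v,u=np.mgrid[t:b,l:r]; v=v.ravel();u=u.ravel();k=d[v,u]>0;u,v=u[k],v[k]
    return w(c,u,v,d[v,u]),p[v,u].astype(int),u,v
E
python3 - <<'E'
from fit import *
def report(n,W):
    c,s,a=rect(W); print(n,len(W),"c",c,"s",s,"a",a,"z",np.round(np.median(W[:,2]),1),"mean",np.round(W.mean(0),1))
for c,boxs in(("top",dict(stick=(415,255,495,285),post=(280,235,340,270),fence=(165,205,360,245),stop=(180,212,215,258))),("side",dict(stick=(355,165,385,215),post=(310,230,350,285),fence=(250,230,335,360),stop=(262,318,308,360)))):
    W,p,u,v=cloud(c,f"{c}0.npz",boxs["stick"])
    red=(p[:,0]>p[:,2]*1.8)&(p[:,0]>60)
    S=W[red&(W[:,2]>27)&(W[:,2]<42)]; report(c+" stick",S)
    # body width/edges: principal dir
    y=S[:,1]
    for lo in np.arange(y.min(),y.max(),15):
        q=S[(y>=lo)&(y<lo+15)]; print("   ",round(lo),np.round([q[:,0].min(),q[:,0].max()],1),len(q))
    W,p,u,v=cloud(c,f"{c}0.npz",boxs["post"]); red=(p[:,0]>p[:,2]*1.8)&(p[:,0]>60)
    S=W[red&(W[:,2]>52)]; report(c+" post",S)
    W,p,u,v=cloud(c,f"{c}0.npz",boxs["fence"])
    gray=(abs(p[:,0]-p[:,2])<40)&(p[:,0]>90)
    S=W[gray&(W[:,2]>37)&(W[:,2]<50)&(W[:,1]<215)]; report(c+" fence",S)
    f=np.polyfit(S[:,1],S[:,0],1); 
    # face edge: min x per bin
    e=[];
    for lo in np.arange(-100,215,10):
        q=S[(S[:,1]>=lo)&(S[:,1]<lo+10)]
        if len(q)>5:e.append((q[:,1].mean(),np.percentile(q[:,0],4),np.percentile(q[:,0],96)))
    e=np.array(e); print("   centre fit",f,"face",np.polyfit(e[:,0],e[:,1],1),"back",np.polyfit(e[:,0],e[:,2],1), "yrange",S[:,1].min())
    W,p,u,v=cloud(c,f"{c}0.npz",boxs["stop"])
    S=W[(W[:,2]>32)&(W[:,0]<577)]; report(c+" stop",S); print(np.round([S.min(0),S.max(0)],1))
E
```

```text
top stick 534 c [ 495.7 -366.2] s [ 23.4 147.6] a 2.6 z 33.5 mean [ 495.7 -373.3   33.5]
    -440 [487.9 509.7] 60
    -425 [487.5 509.6] 65
    -410 [487.3 506.9] 55
    -395 [484.8 506.5] 62
    -380 [484.6 506.2] 59
    -365 [484.2 506.1] 64
    -350 [483.9 505.9] 61
    -335 [483.8 505.4] 63
    -320 [483.5 505.3] 30
    -305 [483.3 488.3] 15
top post 848 c [529.8 -21.2] s [45.8 98.6] a 0.84 z 59.3 mean [530.  -20.8  59.4]
top fence 1224 c [583.6  51.8] s [326.9  22.9] a 86.43 z 42.5 mean [583.1  50.7  42.5]
   centre fit [6.31639102e-02 5.79942273e+02] face [6.25838046e-02 5.70095252e+02] back [6.21248400e-02 5.89945241e+02] yrange -111.17475698506897
top stop 142 c [553.6 249.1] s [16.4 46.9] a 86.72 z 39.0 mean [553.7 248.8  39.1]
[[530.3 239.6  32.4]
 [576.8 257.7  47.2]]
side stick 202 c [ 497.9 -362.9] s [ 22.2 156.2] a 2.51 z 34.3 mean [ 497.1 -366.6   34.3]
    -441 [491.9 511.2] 16
    -426 [489.4 508.8] 21
    -411 [488.7 510.3] 23
    -396 [489.7 508.4] 21
    -381 [487.5 509.3] 19
    -366 [486.5 508.8] 27
    -351 [487.1 507.4] 19
    -336 [485.4 506.7] 23
    -321 [484.6 504.2] 18
    -306 [485.1 492.8] 11
    -291 [483.7 492. ] 4
side post 513 c [533.4 -20.1] s [ 46.6 109.5] a 2.48 z 60.5 mean [532.6 -15.   60.3]
side fence 851 c [586.1  49.7] s [330.5  23.9] a 86.51 z 43.5 mean [586.3  65.1  43.4]
   centre fit [6.20851655e-02 5.82281943e+02] face [6.30828718e-02 5.72381281e+02] back [6.29891566e-02 5.92711639e+02] yrange -115.25093261433562
side stop 150 c [554.5 250.7] s [20.8 44.5] a 84.15 z 39.5 mean [554.  252.8  38.9]
[[532.2 239.8  32.1]
 [576.4 262.8  46.6]]
```

servo_tool --moves '[{"grip": 1, "slide": [0.05, -0.023, 0], "twist": -10}, {"grip": 1, "slide": [0.1, -0.046, 0], "twist": -20}, {"grip": 1, "slide": [0.15, -0.07, 0], "twist": -30}, {"grip": 1, "slide": [0.2, -0.093, 0.02], "twist": -40}, {"grip": 1, "slide": [0.25, -0.116, 0.04], "twist": -50}, {"grip": 1, "slide": [0.3, -0.139, 0.06], "twist": -60}, {"grip": 1, "slide": [0.35, -0.162, 0.08], "twist": -70}, {"grip": 1, "slide": [0.4015, -0.186, 0.1], "twist": -79}, {"grip": 1, "slide": [0.4015, -0.186, 0.12], "twist": -79}, {"grip": 1, "slide": [0.4015, -0.186, 0.13], "twist": -79}]' --force 100

```text
time_s: 1.85
tcp_pos: [496.1, -359.6, 99.8]
ee_rot: [0.693, 0.721, -0.001, -0.001]
force: [-1.1, -0.6, -0.4]
finger_gap: 85.6
```

servo_tool --moves '[{"grip": 1, "slide": [0, 0.001, 0.05], "twist": 0}, {"grip": 1, "slide": [0, 0.001, 0.08], "twist": 0}, {"grip": 1, "slide": [0, 0.001, 0.095], "twist": 0}, {"grip": 1, "slide": [0, 0.001, 0.095], "twist": 0}, {"grip": -0.3, "slide": [0, 0.001, 0.095], "twist": 0}, {"grip": -1, "slide": [0, 0.001, 0.095], "twist": 0}, {"grip": -1, "slide": [0, 0.001, 0.095], "twist": 0}, {"grip": -1, "slide": [0, 0.001, 0.095], "twist": 0}, {"grip": -1, "slide": [0, 0.001, 0.095], "twist": 0}]'

```text
time_s: 2.98
tcp_pos: [499.0, -360.3, 7.4]
ee_rot: [0.693, 0.721, 0.0, 0.001]
force: [-0.2, 0.1, 5.6]
finger_gap: 22.2
```

servo_tool --moves '[{"grip": -1, "slide": [0, 0, 0], "twist": 0}, {"grip": -1, "slide": [0, 0, -0.03], "twist": 0}, {"grip": -1, "slide": [0, 0, -0.08], "twist": 0}, {"grip": -1, "slide": [0, 0, -0.12], "twist": 0}, {"grip": -1, "slide": [0, 0, -0.12], "twist": 0}, {"grip": -1, "slide": [0, 0, -0.12], "twist": 0}]'

```text
time_s: 3.72
tcp_pos: [496.8, -359.2, 125.0]
ee_rot: [0.693, 0.721, -0.0, -0.001]
force: [-0.5, -0.1, -0.9]
finger_gap: 22.4
```

```bash
cat > snap.py <<'E'
from fit import *
from cell import ctrl
import sys
def snap(tag):
    for c in("top","side"):
        p,d=ctrl.camera(c); np.savez(f"{c}{tag}.npz",p=p,d=d); cv2.imwrite(f"pics/{c}{tag}.png",p[:,:,::-1])
E
python3 - <<'E'
from snap import *
snap("1"); s=ctrl.state(); print({k:np.round(s[k],2).tolist() for k in("time_s","tcp_pos","ee_rot","force","torque","finger_gap","joint_pos")})
p=np.load("top1.npz")["p"];q=np.load("side1.npz")["p"]
a=cv2.resize(p[200:320,400:540],(700,600));b=cv2.resize(q[110:230,300:440],(700,600))
cv2.imwrite("pics/c1.png",cv2.resize(np.hstack([a,b])[:,:,::-1],(800,343)))
E
```

```text
{'time_s': 3.82, 'tcp_pos': [496.22, -358.8, 123.89], 'ee_rot': [0.69, 0.72, -0.0, -0.0], 'force': [-0.64, 0.19, -0.95], 'torque': [0.04, 0.01, -0.02], 'finger_gap': 22.45, 'joint_pos': [0.84, 0.46, -0.35, 1.76, 0.19, 0.96, 0.45]}
```

View pics/c1.png

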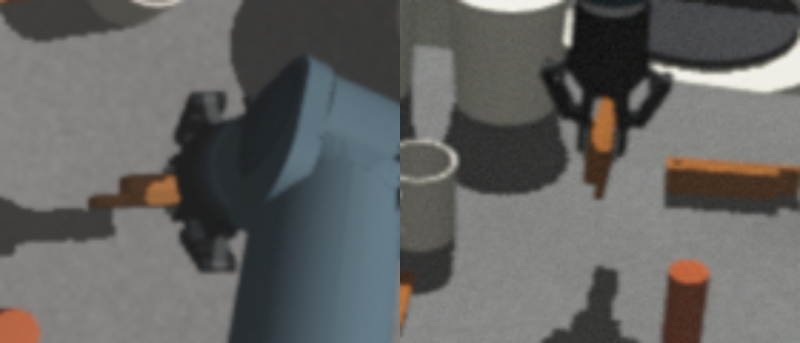

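The stick is held with its nose forward: in the crop, left panel, the nose is at (95,202) and the push face at (120,190). I'll measure its pose in the hand.

Run:
```python
from fit import *
for c,box in(("top",(405,250,470,285)),("side",(355,135,390,185))):
    W,p,u,v=cloud(c,f"{c}1.npz",box)
    red=(p[:,0]>p[:,2]*1.7)&(p[:,0]>50)
    S=W[red&(W[:,2]>100)&(abs(W[:,0]-497)<40)]
    print(c,len(S),"z",np.round(np.percentile(S[:,2],[2,25,50,75,98]),1),"min",np.round(S.min(0),1),np.round(S.max(0),1))
    zt=np.percentile(S[:,2],90)
    A=S[S[:,2]>zt-8]
    for lo in np.arange(A[:,1].min(),A[:,1].max(),8):
        q=A[(A[:,1]>=lo)&(A[:,1]<lo+8)]
        if len(q): print("  ",round(lo,1),np.round([q[:,0].min(),q[:,0].max(),q[:,2].mean()],1),len(q))
```

```text
top 223 z [138.8 149.5 150.9 152.6 156.8] min [ 480.9 -354.   129.4] [ 505.9 -290.7  258.8]
   -354.0 [483.8 505.6 150.6] 33
   -346.0 [483.7 505.9 151. ] 40
   -338.0 [483.5 503.2 151.4] 34
   -330.0 [480.9 503.5 159.7] 38
   -322.0 [485.4 503.  151.5] 29
   -314.0 [483.1 489.9 152.1] 13
   -306.0 [483.1 487.6 150.3] 11
   -298.0 [482.8 487.5 151.6] 10
side 226 z [124.8 148.  150.8 152.9 201.7] min [ 482.5 -428.9  119.6] [ 511.3 -285.   205. ]
   -428.9 [502.4 510.5 151.4] 4
   -420.9 [503.9 510.  151.3] 7
   -412.9 [499.5 505.2 150.5] 4
   -404.9 [494.4 508.8 151.8] 11
   -396.9 [492.9 508.2 150.4] 8
   -388.9 [491.  511.3 150.9] 9
   -380.9 [493.5 510.3 150.7] 10
   -372.9 [489.4 506.5 151.5] 9
   -364.9 [489.5 508.3 151.8] 12
   -356.9 [484.7 509.1 158.1] 15
   -348.9 [482.5 507.9 167.4] 29
   -340.9 [483.9 502.7 164.4] 11
   -332.9 [482.7 504.8 159.2] 7
   -324.9 [485.4 503.5 152. ] 13
   -316.9 [484.7 501.3 152.7] 7
   -308.9 [484.9 491.7 152.6] 6
   -300.9 [486.9 493.  151.7] 5
   -292.9 [483.4 491.5 152.5] 4
```

servo_tool --moves '[{"grip": -1, "slide": [0.04, 0.002, 0], "twist": 1}, {"grip": -1, "slide": [0.09, 0.005, 0], "twist": 2}, {"grip": -1, "slide": [0.14, 0.008, 0], "twist": 4}, {"grip": -1, "slide": [0.19, 0.01, 0], "twist": 5.9}, {"grip": -1, "slide": [0.22, 0.0126, 0.01], "twist": 5.9}, {"grip": -1, "slide": [0.228, 0.0126, 0.03], "twist": 5.9}, {"grip": -1, "slide": [0.228, 0.0126, 0.045], "twist": 5.9}, {"grip": -1, "slide": [0.228, 0.0126, 0.045], "twist": 5.9}, {"grip": -1, "slide": [0.228, 0.0126, 0.045], "twist": 5.9}]'

```text
time_s: 4.95
tcp_pos: [501.8, -132.6, 81.2]
ee_rot: [0.73, 0.683, -0.0, 0.0]
force: [-0.1, -0.7, -1.2]
finger_gap: 22.1
```

Run:
```python
from snap import *
snap("2"); s=ctrl.state(); print({k:np.round(s[k],3).tolist() for k in("time_s","tcp_pos","ee_rot","force","torque","finger_gap")})
for c,box in(("top",(320,225,380,275)),("side",(315,190,370,250))):
    W,p,u,v=cloud(c,f"{c}2.npz",box)
    red=(p[:,0]>p[:,2]*1.7)&(p[:,0]>50)
    A=W[red&(W[:,2]>98)&(W[:,2]<115)&(W[:,1]<-20)]
    print(c,len(A))
    for lo in np.arange(A[:,1].min(),A[:,1].max(),8):
        q=A[(A[:,1]>=lo)&(A[:,1]<lo+8)]
        if len(q): print("  ",round(lo,1),np.round([q[:,0].min(),q[:,0].max(),q[:,2].mean(),q[:,1].max()],1),len(q))
p=np.load("top2.npz")["p"];q=np.load("side2.npz")["p"]
a=cv2.resize(p[190:310,280:420],(700,600));b=cv2.resize(q[170:290,280:420],(700,600))
cv2.imwrite("pics/c2.png",cv2.resize(np.hstack([a,b])[:,:,::-1],(800,343)))
```

```text
{'time_s': 5.05, 'tcp_pos': [502.361, -132.449, 81.861], 'ee_rot': [0.73, 0.684, 0.0, 0.001], 'force': [0.131, -0.944, 0.029], 'torque': [-0.021, -0.008, -0.01], 'finger_gap': 22.229}
top 109
   -105.0 [491.2 513.6 107.5 -97.8] 26
   -97.0 [491.1 513.9 106.9 -89. ] 37
   -89.0 [491.4 500.6 105.8 -82.1] 15
   -81.0 [491.6 500.2 106.5 -73.3] 17
   -73.0 [493.1 500.1 106.4 -66.7] 12
   -65.0 [493.4 495.9 100.6 -64.7] 2
side 188
   -178.1 [ 504.2  508.6  108.6 -170.3] 3
   -170.1 [ 502.7  511.7  109.1 -162.3] 7
   -162.1 [ 501.   510.2  108.9 -154.5] 10
   -154.1 [ 499.1  513.3  108.4 -146.3] 9
   -146.1 [ 496.4  514.7  107.9 -138.2] 14
   -138.1 [ 496.7  513.1  109.2 -130.8] 13
   -130.1 [ 494.2  514.   108.3 -122.2] 14
   -122.1 [ 491.1  512.3  108.5 -114.3] 19
   -114.1 [ 493.3  513.3  107.6 -107.1] 18
   -106.1 [494.2 514.6 108.3 -98.2] 17
   -98.1 [494.2 514.2 106.6 -90.6] 20
   -90.1 [493.9 513.5 105.5 -82.8] 16
   -82.1 [494.7 502.8 106.8 -74.3] 9
   -74.1 [496.1 501.5 106.6 -66.3] 7
   -66.1 [496.8 503.2 106.5 -60.9] 12
```

View pics/c2.png

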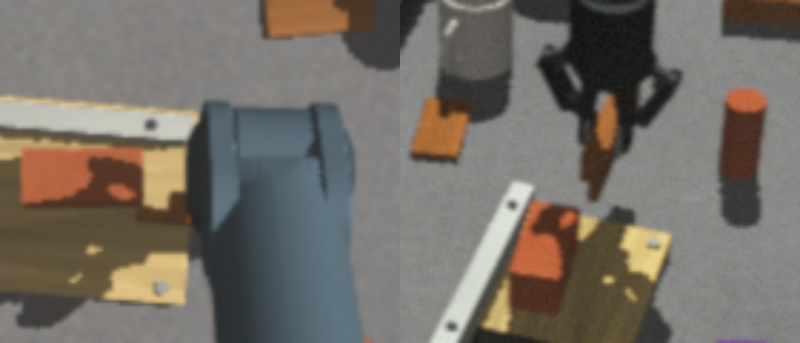

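The side view shows the stick clear of the post: lip inner side 6.5 mm off its face, push face about 16 mm behind. I'll lower it now.

servo_tool --moves '[{"grip": -1, "slide": [0, 0, 0.02], "twist": 0}, {"grip": -1, "slide": [0, 0, 0.04], "twist": 0}, {"grip": -1, "slide": [0, 0, 0.0535], "twist": 0}, {"grip": -1, "slide": [0, 0, 0.0535], "twist": 0}, {"grip": -1, "slide": [0, 0, 0.0535], "twist": 0}, {"grip": -1, "slide": [0, 0, 0.0535], "twist": 0}]'

```text
time_s: 5.8
tcp_pos: [502.6, -131.7, 28.7]
ee_rot: [0.729, 0.684, 0.001, 0.001]
force: [-0.1, -0.5, -1.2]
finger_gap: 22.3
```

```bash
cat > pp.py <<'E'
from snap import *
def go(tag):
    snap(tag); s=ctrl.state(); print({k:np.round(s[k],3).tolist() for k in("time_s","tcp_pos","ee_rot","force","torque","finger_gap")})
    f=np.array(s["force"]); print("jig F x,y",round(f[0]*.998-f[1]*.0627,2),round(f[0]*.0627+f[1]*.998,2))
    J={"top":(534.7,95.7),"side":(537.6,95.8)}
    for c in("top","side"):
        best=None
        for r in ctrl.regions_of(c,"post"):
            z=np.load(f"{c}{tag}.npz");d=z["d"];p=z["p"].astype(int)
            v,u=np.nonzero(r["mask"]&(d>0)&(p[:,:,2]<p[:,:,0])); 
            if len(v)<60: continue
            W=w(c,u,v,d[v,u]); S=W[(W[:,2]>53)&(W[:,2]<68)]
            if len(S)<60: continue
            q=S[:,:2]-J[c]; R=np.stack([q[:,0]*.998-q[:,1]*.0627,q[:,0]*.0627+q[:,1]*.998,S[:,2]],1)
            print(c,round(r["conf"],2),len(S),"rect in jig",rect(R), "xmax",np.round(np.percentile(R[:,0],97),1),"ymin/max",np.round(np.percentile(R[:,1],[2,98]),1))
    p=np.load(f"top{tag}.npz")["p"];q=np.load(f"side{tag}.npz")["p"]
    a=cv2.resize(p[190:310,180:380],(800,480));b=cv2.resize(q[210:370,250:410],(480,480))
    cv2.imwrite(f"pics/c{tag}.png",cv2.resize(np.hstack([a,b])[:,:,::-1],(800,300)))
E
python3 -c "
from pp import *
go('3')"
```

```text
{'time_s': 5.9, 'tcp_pos': [502.378, -131.654, 28.494], 'ee_rot': [0.729, 0.684, 0.0, 0.001], 'force': [-0.397, 0.02, -0.9], 'torque': [0.024, 0.05, 0.011], 'finger_gap': 22.065}
jig F x,y -0.4 -0.0
top 0.86 825 rect in jig (array([   2.4, -117. ]), array([45.6, 98.4]), 4.4) xmax 25.1 ymin/max [-165.   -69.3]
side 0.73 497 rect in jig (array([   2.9, -115.2]), array([ 46.4, 108. ]), 5.12) xmax 23.9 ymin/max [-162.7  -63.3]
side 0.29 74 rect in jig (array([ 51.8, 166. ]), array([28.1, 30. ]), 3.27) xmax 63.9 ymin/max [151.1 178.8]
```

View pics/c3.png

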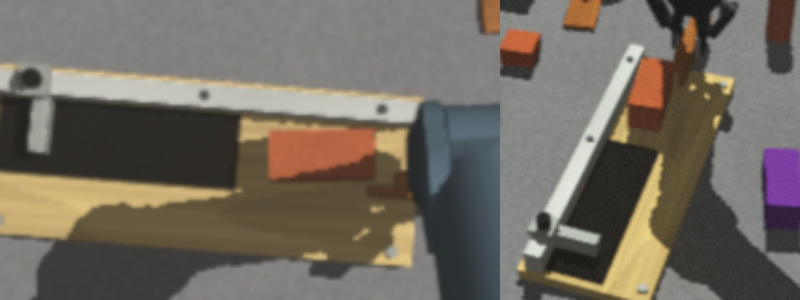

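servo_tool --moves '[{"grip": -1, "slide": [0.006, 0, 0], "twist": 0}, {"grip": -1, "slide": [0.011, 0, 0], "twist": 0}, {"grip": -1, "slide": [0.014, 0, 0], "twist": 0}, {"grip": -1, "slide": [0.016, 0, 0], "twist": 0}, {"grip": -1, "slide": [0.018, 0, 0], "twist": 0}, {"grip": -1, "slide": [0.0195, 0, 0], "twist": 0}, {"grip": -1, "slide": [0.021, 0, 0], "twist": 0}, {"grip": -1, "slide": [0.0225, 0, 0], "twist": 0}, {"grip": -1, "slide": [0.024, 0, 0], "twist": 0}]'

```text
time_s: 7.12
tcp_pos: [503.1, -108.0, 27.8]
ee_rot: [0.73, 0.684, -0.0, 0.0]
force: [-1.2, -2.6, -0.2]
finger_gap: 22.2
```

```bash
python3 -c "
from pp import *
go('4')"
```

```text
{'time_s': 7.225, 'tcp_pos': [503.093, -107.36, 27.732], 'ee_rot': [0.729, 0.684, -0.0, -0.0], 'force': [-0.35, -2.213, 0.176], 'torque': [-0.57, 0.159, 0.012], 'finger_gap': 21.864}
jig F x,y -0.21 -2.23
top 0.84 831 rect in jig (array([   4.5, -112.3]), array([45.7, 98.5]), 4.7) xmax 26.6 ymin/max [-160.1  -65.7]
side 0.94 517 rect in jig (array([   4.7, -109.3]), array([ 47. , 105.1]), 3.62) xmax 26.0 ymin/max [-157.5  -59.2]
side 0.71 132 rect in jig (array([ -20.8, -189.6]), array([ 21.9, 119.8]), 8.49) xmax -9.0 ymin/max [-241.6 -142.1]
```

View pics/c4.png

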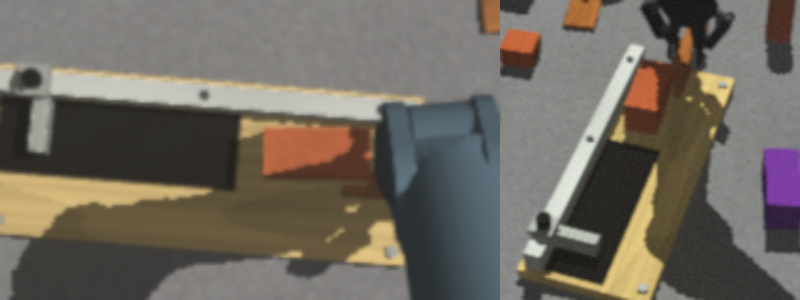

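servo_tool --moves '[{"grip": -1, "slide": [0.001, 0.002, 0], "twist": 0}, {"grip": -1, "slide": [0.002, 0.004, 0], "twist": 0}, {"grip": -1, "slide": [0.004, 0.006, 0], "twist": 0}, {"grip": -1, "slide": [0.006, 0.007, 0], "twist": 0}, {"grip": -1, "slide": [0.007, 0.008, 0], "twist": 0}, {"grip": -1, "slide": [0.008, 0.009, 0], "twist": 0}]'

```text
time_s: 8.07
tcp_pos: [512.8, -99.9, 27.7]
ee_rot: [0.729, 0.684, -0.0, -0.0]
force: [-0.8, -1.6, -3.0]
finger_gap: 22.3
```

```bash
python3 -c "
from pp import *
go('5')"
```

```text
{'time_s': 8.175, 'tcp_pos': [513.007, -99.747, 27.788], 'ee_rot': [0.729, 0.684, 0.0, -0.0], 'force': [-0.61, -1.81, -1.163], 'torque': [-0.289, 0.19, -0.053], 'finger_gap': 22.627}
jig F x,y -0.5 -1.85
top 0.89 823 rect in jig (array([   9.5, -102. ]), array([46. , 99.1]), 7.8) xmax 32.9 ymin/max [-149.4  -54.7]
side 0.84 507 rect in jig (array([   9.9, -100.2]), array([ 47.1, 106.9]), 7.62) xmax 32.7 ymin/max [-149.3  -49.8]
```

View pics/c5.png

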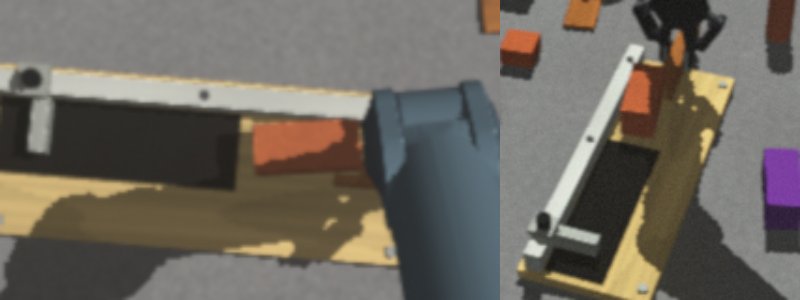

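servo_tool --moves '[{"grip": -1, "slide": [0, 0.001, 0], "twist": 0}, {"grip": -1, "slide": [0, 0.002, 0], "twist": 0}, {"grip": -1, "slide": [0, 0.003, 0], "twist": 0}, {"grip": -1, "slide": [0, 0.0035, 0], "twist": 0}, {"grip": -1, "slide": [0, 0.004, 0], "twist": 0}, {"grip": -1, "slide": [0, 0.0045, 0], "twist": 0}, {"grip": -1, "slide": [0, 0.005, 0], "twist": 0}]'

```text
time_s: 9.15
tcp_pos: [517.4, -100.1, 27.7]
ee_rot: [0.729, 0.684, -0.0, -0.0]
force: [-1.0, 0.7, -0.6]
finger_gap: 22.6
```

```bash
python3 -c "
from pp import *
go('6')"
```

```text
{'time_s': 9.25, 'tcp_pos': [517.462, -100.169, 27.695], 'ee_rot': [0.729, 0.684, -0.0, -0.0], 'force': [-0.095, 0.287, -0.744], 'torque': [0.099, 0.218, 0.115], 'finger_gap': 22.573}
jig F x,y -0.11 0.28
top 0.9 790 rect in jig (array([   9.3, -101.9]), array([46.3, 98.6]), 7.41) xmax 31.7 ymin/max [-148.7  -55.5]
top 0.68 70 rect in jig (array([45.4, 62.6]), array([226.1,  28.2]), 86.5) xmax 64.8 ymin/max [146.2 173.5]
side 0.88 502 rect in jig (array([  9.1, -99.3]), array([ 45.2, 105.7]), 8.06) xmax 31.6 ymin/max [-148.6  -49.4]
```

View pics/c6.png

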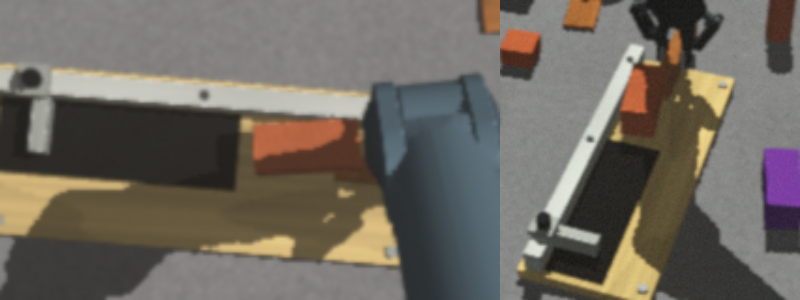

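servo_tool --moves '[{"grip": -1, "slide": [0, 0.0005, 0], "twist": 0}, {"grip": -1, "slide": [0, 0.001, 0], "twist": 0}, {"grip": -1, "slide": [0, 0.0015, 0], "twist": 0}, {"grip": -1, "slide": [0, 0.002, 0], "twist": 0}, {"grip": -1, "slide": [0, 0.002, 0], "twist": 0}]'

```text
time_s: 9.98
tcp_pos: [518.7, -100.6, 27.5]
ee_rot: [0.729, 0.684, -0.001, -0.001]
force: [-4.7, 0.8, 1.3]
finger_gap: 21.8
```

servo_tool --moves '[{"grip": -1, "slide": [0, 0.0005, 0], "twist": 0}, {"grip": -1, "slide": [0, 0.001, 0], "twist": 0}, {"grip": -1, "slide": [0, 0.001, 0], "twist": 0}]'

```text
time_s: 10.35
tcp_pos: [518.8, -100.6, 27.3]
ee_rot: [0.729, 0.684, -0.002, -0.001]
force: [-6.9, -0.4, 3.2]
finger_gap: 22.3
```

```bash
python3 -c "
from pp import *
go('7')"
```

```text
{'time_s': 10.45, 'tcp_pos': [518.85, -100.585, 27.345], 'ee_rot': [0.729, 0.684, -0.002, -0.001], 'force': [-6.296, 0.842, 2.471], 'torque': [0.371, 1.342, 0.428], 'finger_gap': 22.469}
jig F x,y -6.34 0.45
top 0.58 828 rect in jig (array([  10.3, -101.7]), array([46.2, 99.8]), 8.61) xmax 33.7 ymin/max [-149.5  -54.3]
side 0.56 507 rect in jig (array([ 10. , -99.6]), array([ 45.6, 106.4]), 8.44) xmax 32.7 ymin/max [-147.9  -48.2]
side 0.31 132 rect in jig (array([  -5.1, -178.6]), array([ 22.3, 108.7]), 2.07) xmax 5.6 ymin/max [-229.8 -127.6]
```

servo_tool --moves '[{"grip": -1, "slide": [0.001, 0, 0], "twist": 0}, {"grip": -1, "slide": [0.002, 0, 0], "twist": 0}, {"grip": -1, "slide": [0.003, 0, 0], "twist": 0}, {"grip": -1, "slide": [0.004, 0, 0], "twist": 0}, {"grip": -1, "slide": [0.004, 0, 0], "twist": 0}]'

```text
time_s: 11.18
tcp_pos: [519.1, -99.5, 27.3]
ee_rot: [0.73, 0.684, -0.003, -0.0]
force: [-6.1, -2.3, 2.4]
finger_gap: 22.3
```

```bash
python3 -c "
from pp import *
go('8')"
```

```text
{'time_s': 11.275, 'tcp_pos': [519.048, -99.496, 27.345], 'ee_rot': [0.73, 0.684, -0.002, -0.0], 'force': [-6.827, -3.205, 2.464], 'torque': [-0.487, 1.275, 0.373], 'finger_gap': 22.285}
jig F x,y -6.61 -3.63
top 0.63 821 rect in jig (array([  11.1, -101.1]), array([46.4, 99.4]), 7.9) xmax 34.1 ymin/max [-148.4  -53.9]
side 0.63 509 rect in jig (array([ 11.2, -98.3]), array([ 46.2, 106.2]), 7.4) xmax 34.2 ymin/max [-145.5  -48.3]
```

servo_tool --moves '[{"grip": -1, "slide": [0.001, 0, 0], "twist": 0}, {"grip": -1, "slide": [0.002, 0, 0], "twist": 0}, {"grip": -1, "slide": [0.003, 0, 0], "twist": 0}, {"grip": -1, "slide": [0.003, 0, 0], "twist": 0}]'

```text
time_s: 11.88
tcp_pos: [519.9, -96.5, 27.2]
ee_rot: [0.73, 0.683, -0.002, 0.0]
force: [-3.7, -2.7, -0.3]
finger_gap: 22.4
```

```bash
python3 -c "
from pp import *
go('9')"
```

```text
{'time_s': 11.975, 'tcp_pos': [519.901, -96.448, 27.23], 'ee_rot': [0.73, 0.683, -0.002, 0.0], 'force': [-4.81, -2.752, -0.041], 'torque': [-0.575, 0.918, 0.209], 'finger_gap': 22.309}
jig F x,y -4.63 -3.05
top 0.84 775 rect in jig (array([  12.3, -100.9]), array([46.2, 97. ]), 2.86) xmax 33.3 ymin/max [-145.7  -54.1]
side 0.68 517 rect in jig (array([ 13.5, -97.4]), array([ 47.3, 108.7]), 4.69) xmax 34.5 ymin/max [-146.3  -46.3]
```

View pics/c9.png

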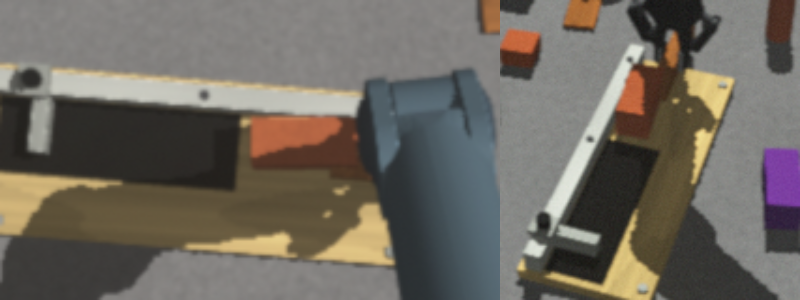

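servo_tool --moves '[{"grip": -1, "slide": [0.001, 0.0003, 0], "twist": 0}, {"grip": -1, "slide": [0.002, 0.0006, 0], "twist": 0}, {"grip": -1, "slide": [0.003, 0.001, 0], "twist": 0}, {"grip": -1, "slide": [0.003, 0.001, 0], "twist": 0}]'

```text
time_s: 12.58
tcp_pos: [521.1, -93.2, 27.2]
ee_rot: [0.73, 0.683, -0.002, 0.0]
force: [-4.3, -3.2, -1.3]
finger_gap: 22.6
```

```bash
python3 -c "
from pp import *
go('10')"
```

```text
{'time_s': 12.675, 'tcp_pos': [521.128, -93.143, 27.155], 'ee_rot': [0.73, 0.683, -0.002, 0.0], 'force': [-4.595, -3.077, -0.411], 'torque': [-0.555, 0.941, 0.224], 'finger_gap': 22.345}
jig F x,y -4.39 -3.36
side 0.57 488 rect in jig (array([ 13.9, -92.6]), array([105.4,  47.2]), 89.28) xmax 35.7 ymin/max [-140.9  -43.6]
```

View pics/c10.png

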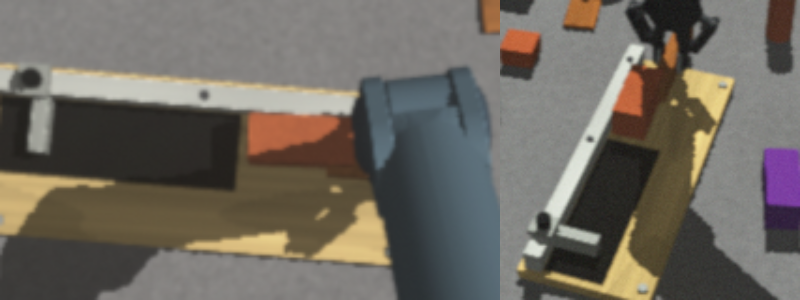

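servo_tool --moves '[{"grip": -1, "slide": [0.0005, 0.0006, 0], "twist": 0}, {"grip": -1, "slide": [0.001, 0.0012, 0], "twist": 0}, {"grip": -1, "slide": [0.001, 0.0015, 0], "twist": 0}, {"grip": -1, "slide": [0.001, 0.0015, 0], "twist": 0}]'

```text
time_s: 13.28
tcp_pos: [521.6, -92.5, 27.0]
ee_rot: [0.73, 0.684, -0.003, -0.001]
force: [-6.0, -2.4, 0.8]
finger_gap: 22.1
```

```bash
python3 -c "
from pp import *
go('11')
t=np.load('top11.npz')
cv2.imwrite('pics/z11.png',cv2.resize(t['p'][205:265,230:330],(800,480),interpolation=2)[:,:,::-1])
for c,tag,box in(('top','11',(265,215,325,265)),):
    W,p,u,v=cloud(c,f'{c}{tag}.npz',box)
    S=W[(p[:,0]>p[:,2]*1.6)&(W[:,2]>52)&(W[:,2]<68)]
    q=S[:,:2]-(534.7,95.7); R=np.stack([q[:,0]*.998-q[:,1]*.0627,q[:,0]*.0627+q[:,1]*.998],1)
    print(rect(R),R.max(0))
    for lo in np.arange(-95,-45,10):
        k=R[(R[:,1]>=lo)&(R[:,1]<lo+10)]; print(lo,np.round([k[:,0].min(),k[:,0].max()],1))
"
```

```text
{'time_s': 13.375, 'tcp_pos': [521.514, -92.455, 26.998], 'ee_rot': [0.73, 0.684, -0.003, -0.001], 'force': [-6.61, -4.225, 1.283], 'torque': [-0.547, 1.289, 0.308], 'finger_gap': 22.527}
jig F x,y -6.33 -4.63
top 0.85 789 rect in jig (array([ 16. , -95.4]), array([46. , 98.9]), 1.98) xmax 36.3 ymin/max [-141.6  -47.8]
side 0.77 511 rect in jig (array([ 15.9, -94.3]), array([ 46.1, 108.1]), 1.53) xmax 37.0 ymin/max [-143.5  -43.8]
(array([ 12.4, -99.9]), array([ 55.2, 107.5]), 0.1) [ 40.09135763 -46.07281695]
-95 [-7.  37.1]
-85 [-6.7 38.2]
-75 [-7.7 38.2]
-65 [-7.5 37.2]
-55 [-8.  36.2]
```

View pics/z11.png

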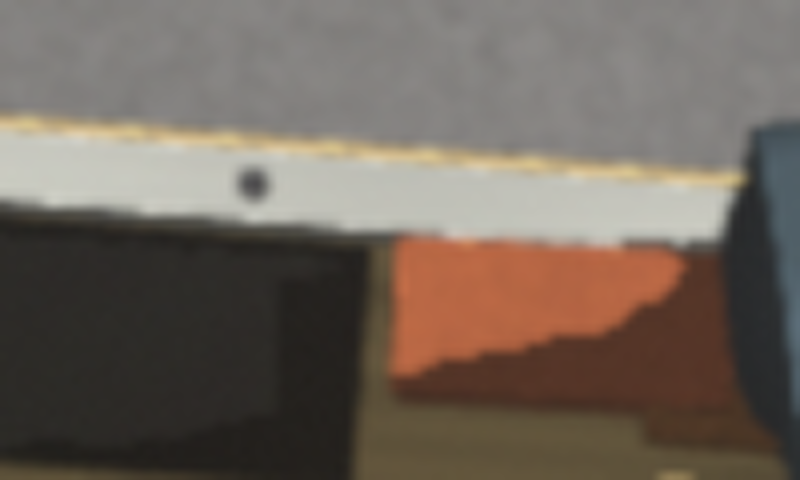

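servo_tool --moves '[{"grip": -1, "slide": [0.001, 0, 0], "twist": 0}, {"grip": -1, "slide": [0.002, 0.0003, 0], "twist": 0}, {"grip": -1, "slide": [0.003, 0.0006, 0], "twist": 0}, {"grip": -1, "slide": [0.003, 0.0006, 0], "twist": 0}]'

```text
time_s: 13.98
tcp_pos: [522.1, -90.9, 27.0]
ee_rot: [0.73, 0.683, -0.003, -0.0]
force: [-6.3, -5.3, 1.7]
finger_gap: 22.3
```

```bash
cat >> pp.py <<'E'
def edge(tag):
    z=np.load(f'top{tag}.npz')
    W,p,u,v=cloud('top',f'top{tag}.npz',(180,205,340,270))
    q=W[:,:2]-(534.7,95.7); R=np.stack([q[:,0]*.998-q[:,1]*.0627,q[:,0]*.0627+q[:,1]*.998,W[:,2]],1)
    red=(p[:,0]>p[:,2]*1.6)&(R[:,2]>52)&(R[:,2]<68)&(R[:,0]<42)&(R[:,0]>-25)
    print("edge ymax",np.round(np.percentile(R[red][:,1],99.5),1))
    # near edge + far edge vs u by top row of red per column
    us=[];lo=[];hi=[]
    for c in np.unique(u[red]):
        k=red&(u==c)
        if k.sum()>8: us.append(c);hi.append(v[k].min());lo.append(v[k].max())
    us,hi,lo=map(np.array,(us,hi,lo))
    f=lambda y:np.degrees(np.arctan(np.polyfit(us[2:],y[2:],1)[0]))
    # fence face line slope in the image
    fe=[];cu=[]
    for c in range(200,340):
        k=(u==c)&(p[:,0]>95)&(abs(p[:,0]-p[:,2])<40)&(R[:,2]>36)&(R[:,2]<52)
        if k.sum()>4: fe.append(v[k].max());cu.append(c)
    print("img slopes: post far",round(f(hi),2),"near",round(f(lo),2),"fence",round(np.degrees(np.arctan(np.polyfit(cu,fe,1)[0])),2))
E
python3 -c "
from pp import *
go('12');edge('12');edge('11')"
```

```text
{'time_s': 14.075, 'tcp_pos': [522.094, -90.922, 26.999], 'ee_rot': [0.73, 0.683, -0.003, -0.0], 'force': [-6.413, -5.435, 0.754], 'torque': [-0.854, 1.293, 0.299], 'finger_gap': 22.592}
jig F x,y -6.06 -5.83
top 0.65 786 rect in jig (array([ 17.2, -93.8]), array([46.3, 98.6]), 0.21) xmax 38.3 ymin/max [-139.2  -47. ]
side 0.9 531 rect in jig (array([ 17.7, -94.3]), array([107.9,  47.4]), 89.76) xmax 39.3 ymin/max [-142.8  -42.2]
edge ymax -45.8
img slopes: post far 8.61 near 10.45 fence 3.56
edge ymax -46.4
img slopes: post far 4.27 near 7.5 fence 3.87
```

servo_tool --moves '[{"grip": -1, "slide": [0, 0.0004, 0], "twist": 0}, {"grip": -1, "slide": [0, 0.0007, 0], "twist": 0}, {"grip": -1, "slide": [0.001, 0.0007, 0], "twist": 0}, {"grip": -1, "slide": [0.002, 0.0007, 0], "twist": 0}, {"grip": -1, "slide": [0.003, 0.0007, 0], "twist": 0}, {"grip": -1, "slide": [0.004, 0.0007, 0], "twist": 0}]'

```text
time_s: 14.92
tcp_pos: [522.1, -90.5, 27.0]
ee_rot: [0.731, 0.683, -0.006, 0.001]
force: [-7.8, -10.0, 3.3]
finger_gap: 22.5
```

```bash
python3 -c "
from pp import *
go('13')"
```

```text
{'time_s': 15.025, 'tcp_pos': [522.101, -90.291, 27.026], 'ee_rot': [0.731, 0.683, -0.005, 0.0], 'force': [-8.307, -9.094, 3.141], 'torque': [-1.622, 1.612, 0.378], 'finger_gap': 22.386}
jig F x,y -7.72 -9.6
top 0.57 759 rect in jig (array([ 17. , -94.2]), array([45.8, 97.1]), 0.67) xmax 38.4 ymin/max [-137.7  -48.5]
side 0.59 532 rect in jig (array([ 16.8, -94.7]), array([113.,  49.]), 89.62) xmax 38.9 ymin/max [-142.   -41.4]
```

View pics/c13.png

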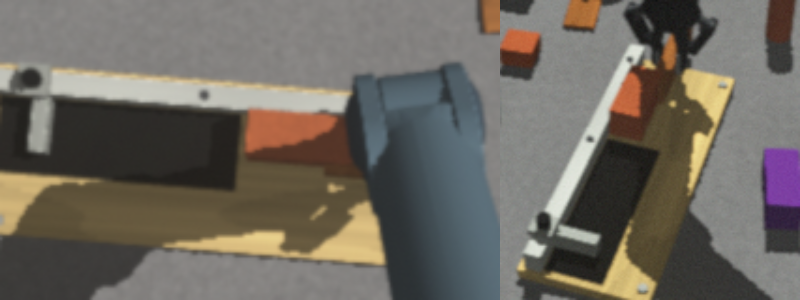

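servo_tool --moves '[{"grip": -1, "slide": [0.001, 0, 0], "twist": 0}, {"grip": -1, "slide": [0.002, 0, 0], "twist": 0}, {"grip": -1, "slide": [0.003, 0, 0], "twist": 0}, {"grip": -1, "slide": [0.004, 0, 0], "twist": 0}, {"grip": -1, "slide": [0.0055, 0, 0], "twist": 0}, {"grip": -1, "slide": [0.007, 0, 0], "twist": 0}, {"grip": -1, "slide": [0.0085, 0, 0], "twist": 0}]'

```text
time_s: 16.0
tcp_pos: [522.6, -82.2, 27.0]
ee_rot: [0.731, 0.683, -0.006, 0.001]
force: [-8.3, -10.5, 4.0]
finger_gap: 22.4
```

```bash
python3 -c "
from pp import *
go('14')"
```

```text
{'time_s': 16.1, 'tcp_pos': [522.632, -81.85, 27.019], 'ee_rot': [0.731, 0.683, -0.006, 0.001], 'force': [-7.594, -9.501, 2.775], 'torque': [-1.629, 1.594, 0.462], 'finger_gap': 22.112}
jig F x,y -6.98 -9.96
top 0.76 763 rect in jig (array([ 17.5, -83.8]), array([95.2, 46.4]), 89.76) xmax 38.6 ymin/max [-127.   -38.5]
side 0.97 530 rect in jig (array([ 17.8, -84.6]), array([ 47., 105.]), 0.28) xmax 39.0 ymin/max [-131.9  -33.6]
```

servo_tool --moves '[{"grip": -1, "slide": [0.0015, 0, 0], "twist": 0}, {"grip": -1, "slide": [0.003, 0, 0], "twist": 0}, {"grip": -1, "slide": [0.0045, 0, 0], "twist": 0}, {"grip": -1, "slide": [0.006, 0, 0], "twist": 0}, {"grip": -1, "slide": [0.0075, 0, 0], "twist": 0}, {"grip": -1, "slide": [0.009, 0, 0], "twist": 0}, {"grip": -1, "slide": [0.0105, 0, 0], "twist": 0}, {"grip": -1, "slide": [0.012, 0, 0], "twist": 0}]'

```text
time_s: 17.2
tcp_pos: [523.4, -70.5, 27.0]
ee_rot: [0.731, 0.682, -0.006, 0.001]
force: [-8.9, -11.4, 4.9]
finger_gap: 22.4
```

```bash
python3 -c "
from pp import *
go('15')"
```

```text
{'time_s': 17.3, 'tcp_pos': [523.366, -70.096, 27.019], 'ee_rot': [0.731, 0.683, -0.006, 0.001], 'force': [-7.193, -9.974, 3.919], 'torque': [-1.752, 1.663, 0.466], 'finger_gap': 22.252}
jig F x,y -6.55 -10.4
top 0.6 728 rect in jig (array([ 17.3, -70.7]), array([46.1, 93.1]), 0.27) xmax 38.7 ymin/max [-111.8  -26.1]
side 0.77 549 rect in jig (array([ 17.8, -71.8]), array([107.7,  48.8]), 88.81) xmax 39.3 ymin/max [-119.7  -21.5]
```

servo_tool --moves '[{"grip": -1, "slide": [0.002, 0, 0], "twist": 0}, {"grip": -1, "slide": [0.004, 0, 0], "twist": 0}, {"grip": -1, "slide": [0.006, 0, 0], "twist": 0}, {"grip": -1, "slide": [0.008, 0, 0], "twist": 0}, {"grip": -1, "slide": [0.01, 0, 0], "twist": 0}, {"grip": -1, "slide": [0.012, 0, 0], "twist": 0}, {"grip": -1, "slide": [0.014, 0, 0], "twist": 0}, {"grip": -1, "slide": [0.016, 0, 0], "twist": 0}]'

```text
time_s: 18.4
tcp_pos: [524.3, -54.9, 27.0]
ee_rot: [0.731, 0.682, -0.006, 0.001]
force: [-7.7, -11.2, 4.9]
finger_gap: 22.4
```

```bash
python3 -c "
from pp import *
go('16')"
```

```text
{'time_s': 18.5, 'tcp_pos': [524.388, -54.327, 27.032], 'ee_rot': [0.731, 0.683, -0.006, 0.001], 'force': [-8.344, -10.552, 4.404], 'torque': [-1.779, 1.724, 0.406], 'finger_gap': 22.271}
jig F x,y -7.67 -11.05
top 0.94 683 rect in jig (array([ 17.3, -52.5]), array([45.9, 88. ]), 0.22) xmax 37.5 ymin/max [-92.8 -10.5]
top 0.69 68 rect in jig (array([ 51.1, 160.5]), array([28.7, 27.9]), 1.3) xmax 64.0 ymin/max [146.7 173.6]
top 0.44 138 rect in jig (array([ 187.8, -429.9]), array([98.9, 79.2]), 50.27) xmax 215.6 ymin/max [-476.8 -368.6]
side 0.56 543 rect in jig (array([ 16.2, -56.4]), array([ 48. , 106.6]), 0.45) xmax 38.4 ymin/max [-104.6   -5.9]
```

View pics/c16.png

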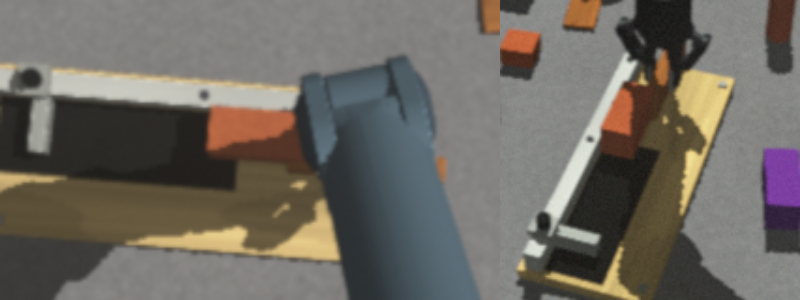

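servo_tool --moves '[{"grip": -1, "slide": [0.002, 0, 0], "twist": 0}, {"grip": -1, "slide": [0.004, 0, 0], "twist": 0}, {"grip": -1, "slide": [0.006, 0, 0], "twist": 0}, {"grip": -1, "slide": [0.008, 0, 0], "twist": 0}, {"grip": -1, "slide": [0.01, 0, 0], "twist": 0}, {"grip": -1, "slide": [0.012, 0, 0], "twist": 0}, {"grip": -1, "slide": [0.014, 0, 0], "twist": 0}, {"grip": -1, "slide": [0.016, 0, 0], "twist": 0}, {"grip": -1, "slide": [0.018, 0, 0], "twist": 0}, {"grip": -1, "slide": [0.02, 0, 0], "twist": 0}]'

```text
time_s: 19.85
tcp_pos: [525.5, -35.4, 27.0]
ee_rot: [0.731, 0.682, -0.007, 0.001]
force: [-9.8, -12.1, 5.8]
finger_gap: 22.8
```

servo_tool --moves '[{"grip": -1, "slide": [0.001, -0.0005, 0], "twist": 0}, {"grip": -1, "slide": [0.003, -0.0005, 0], "twist": 0}, {"grip": -1, "slide": [0.005, -0.0005, 0], "twist": 0}, {"grip": -1, "slide": [0.007, -0.0005, 0], "twist": 0}, {"grip": -1, "slide": [0.009, -0.0005, 0], "twist": 0}, {"grip": -1, "slide": [0.011, -0.0005, 0], "twist": 0}, {"grip": -1, "slide": [0.013, -0.0005, 0], "twist": 0}, {"grip": -1, "slide": [0.015, -0.0005, 0], "twist": 0}]'

```text
time_s: 20.85
tcp_pos: [526.6, -19.5, 27.0]
ee_rot: [0.731, 0.682, -0.006, 0.001]
force: [-8.3, -11.2, 5.2]
finger_gap: 22.1
```

```bash
python3 -c "
from pp import *
go('17')"
```

```text
{'time_s': 20.95, 'tcp_pos': [526.616, -19.015, 27.012], 'ee_rot': [0.731, 0.683, -0.006, 0.001], 'force': [-8.086, -10.018, 4.889], 'torque': [-1.72, 1.585, 0.429], 'finger_gap': 22.442}
jig F x,y -7.44 -10.51
top 0.7 612 rect in jig (array([ 17.3, -12.8]), array([78.6, 45.9]), 89.99) xmax 38.6 ymin/max [-47.9  25.4]
top 0.43 74 rect in jig (array([42.6, 96.1]), array([160.5,  27.9]), 82.56) xmax 63.4 ymin/max [ 23.3 175.2]
side 0.88 576 rect in jig (array([ 17.3, -21. ]), array([ 48.1, 106.1]), 0.31) xmax 38.8 ymin/max [-69.6  29.1]
```

View pics/c17.png

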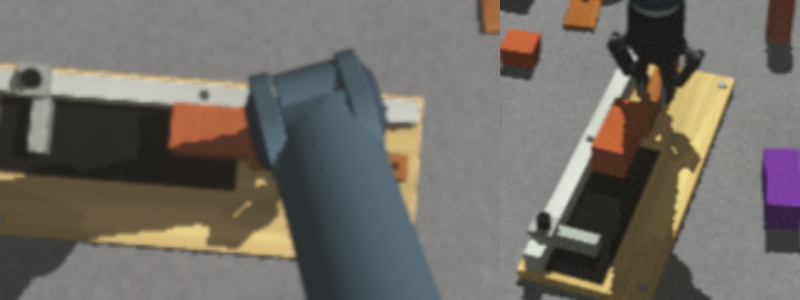

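servo_tool --moves '[{"grip": -1, "slide": [0.002, 0, 0], "twist": 0}, {"grip": -1, "slide": [0.004, 0, 0], "twist": 0}, {"grip": -1, "slide": [0.006, 0, 0], "twist": 0}, {"grip": -1, "slide": [0.008, 0, 0], "twist": 0}, {"grip": -1, "slide": [0.01, 0, 0], "twist": 0}, {"grip": -1, "slide": [0.012, 0, 0], "twist": 0}, {"grip": -1, "slide": [0.014, 0, 0], "twist": 0}, {"grip": -1, "slide": [0.016, 0, 0], "twist": 0}, {"grip": -1, "slide": [0.018, 0, 0], "twist": 0}, {"grip": -1, "slide": [0.02, 0, 0], "twist": 0}]'

```text
time_s: 22.3
tcp_pos: [527.8, -0.2, 27.0]
ee_rot: [0.731, 0.682, -0.007, 0.001]
force: [-8.8, -12.0, 6.0]
finger_gap: 22.2
```

servo_tool --moves '[{"grip": -1, "slide": [0.002, -0.0002, 0], "twist": 0}, {"grip": -1, "slide": [0.004, -0.0003, 0], "twist": 0}, {"grip": -1, "slide": [0.006, -0.0003, 0], "twist": 0}, {"grip": -1, "slide": [0.008, -0.0003, 0], "twist": 0}, {"grip": -1, "slide": [0.01, -0.0003, 0], "twist": 0}, {"grip": -1, "slide": [0.012, -0.0003, 0], "twist": 0}, {"grip": -1, "slide": [0.014, -0.0003, 0], "twist": 0}, {"grip": -1, "slide": [0.016, -0.0003, 0], "twist": 0}, {"grip": -1, "slide": [0.018, -0.0003, 0], "twist": 0}, {"grip": -1, "slide": [0.02, -0.0003, 0], "twist": 0}]'

```text
time_s: 23.55
tcp_pos: [529.1, 20.0, 27.0]
ee_rot: [0.731, 0.682, -0.006, 0.001]
force: [-8.2, -11.7, 6.2]
finger_gap: 22.7
```

servo_tool --moves '[{"grip": -1, "slide": [0.002, 0, 0], "twist": 0}, {"grip": -1, "slide": [0.004, 0, 0], "twist": 0}, {"grip": -1, "slide": [0.006, 0, 0], "twist": 0}, {"grip": -1, "slide": [0.008, 0, 0], "twist": 0}, {"grip": -1, "slide": [0.01, 0, 0], "twist": 0}, {"grip": -1, "slide": [0.012, 0, 0], "twist": 0}, {"grip": -1, "slide": [0.014, 0, 0], "twist": 0}, {"grip": -1, "slide": [0.016, 0, 0], "twist": 0}, {"grip": -1, "slide": [0.018, 0, 0], "twist": 0}, {"grip": -1, "slide": [0.02, 0, 0], "twist": 0}]'

```text
time_s: 24.8
tcp_pos: [530.3, 39.3, 27.0]
ee_rot: [0.731, 0.682, -0.007, 0.001]
force: [-8.8, -11.2, 6.4]
finger_gap: 22.4
```

```bash
python3 -c "
from pp import *
go('18')"
```

```text
{'time_s': 24.9, 'tcp_pos': [530.308, 39.912, 27.022], 'ee_rot': [0.731, 0.683, -0.007, 0.001], 'force': [-8.721, -12.121, 6.949], 'torque': [-1.986, 1.709, 0.397], 'finger_gap': 22.281}
jig F x,y -7.94 -12.64
top 0.7 453 rect in jig (array([17.1, 54.5]), array([46.6, 62.5]), 0.78) xmax 38.4 ymin/max [27.8 84.4]
top 0.3 81 rect in jig (array([ 50.3, 161.6]), array([26.8, 27.5]), 0.65) xmax 62.6 ymin/max [148.1 173.2]
side 0.97 637 rect in jig (array([17.2, 37.4]), array([104.7,  48.5]), 89.81) xmax 38.9 ymin/max [-11.3  87.9]
```

View pics/c18.png

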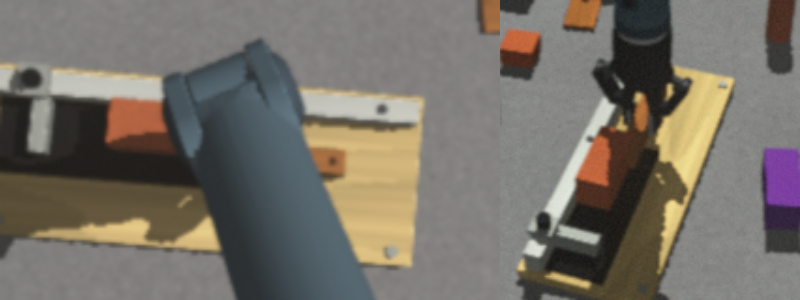

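servo_tool --moves '[{"grip": -1, "slide": [0.002, 0, 0], "twist": 0}, {"grip": -1, "slide": [0.004, 0, 0], "twist": 0}, {"grip": -1, "slide": [0.006, 0, 0], "twist": 0}, {"grip": -1, "slide": [0.008, 0, 0], "twist": 0}, {"grip": -1, "slide": [0.01, 0, 0], "twist": 0}, {"grip": -1, "slide": [0.012, 0, 0], "twist": 0}, {"grip": -1, "slide": [0.014, 0, 0], "twist": 0}, {"grip": -1, "slide": [0.016, 0, 0], "twist": 0}, {"grip": -1, "slide": [0.018, 0, 0], "twist": 0}, {"grip": -1, "slide": [0.02, 0, 0], "twist": 0}]'

```text
time_s: 26.25
tcp_pos: [531.5, 58.5, 27.0]
ee_rot: [0.731, 0.682, -0.008, 0.002]
force: [-8.5, -14.1, 9.2]
finger_gap: 22.2
```

servo_tool --moves '[{"grip": -1, "slide": [0.002, 0, -0.0003], "twist": 0}, {"grip": -1, "slide": [0.004, 0, -0.0006], "twist": 0}, {"grip": -1, "slide": [0.006, 0, -0.001], "twist": 0}, {"grip": -1, "slide": [0.008, 0, -0.001], "twist": 0}, {"grip": -1, "slide": [0.01, 0, -0.001], "twist": 0}, {"grip": -1, "slide": [0.012, 0, -0.001], "twist": 0}, {"grip": -1, "slide": [0.014, 0, -0.001], "twist": 0}]'

```text
time_s: 27.12
tcp_pos: [532.8, 78.2, 27.1]
ee_rot: [0.73, 0.683, -0.004, -0.0]
force: [-5.3, -5.0, -1.7]
finger_gap: 22.0
```

```bash
python3 -c "
from pp import *
go('19')
t=np.load('top19.npz')['p'];cv2.imwrite('pics/z19.png',cv2.resize(t[205:265,165:265],(800,480),interpolation=2)[:,:,::-1])"
```

```text
{'time_s': 27.225, 'tcp_pos': [532.854, 78.712, 27.145], 'ee_rot': [0.73, 0.684, -0.004, -0.0], 'force': [-5.332, -4.988, -0.601], 'torque': [-0.925, 1.085, 0.27], 'finger_gap': 22.192}
jig F x,y -5.01 -5.31
top 0.88 365 rect in jig (array([17.1, 96.8]), array([45.8, 55.6]), 0.29) xmax 38.5 ymin/max [ 74.8 123.5]
side 0.6 674 rect in jig (array([17.4, 75.3]), array([107.2,  47.8]), 88.67) xmax 38.8 ymin/max [ 29.4 127.2]
```

View pics/z19.png

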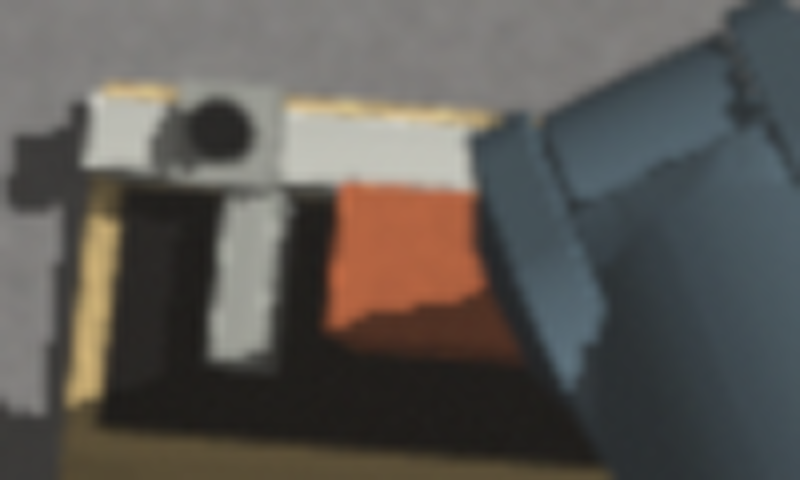

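servo_tool --moves '[{"grip": -1, "slide": [0.001, 0.0005, 0], "twist": 0}, {"grip": -1, "slide": [0.0025, 0.0008, 0], "twist": 0}, {"grip": -1, "slide": [0.004, 0.0008, 0], "twist": 0}, {"grip": -1, "slide": [0.0055, 0.0008, 0], "twist": 0}, {"grip": -1, "slide": [0.007, 0.0008, 0], "twist": 0}, {"grip": -1, "slide": [0.0085, 0.0008, 0], "twist": 0}, {"grip": -1, "slide": [0.01, 0.0008, 0], "twist": 0}]'

```text
time_s: 28.2
tcp_pos: [533.2, 84.9, 27.1]
ee_rot: [0.731, 0.683, -0.007, 0.0]
force: [-8.5, -9.6, 4.3]
finger_gap: 22.4
```

servo_tool --moves '[{"grip": -1, "slide": [0.001, -0.0003, -0.0003], "twist": 0}, {"grip": -1, "slide": [0.002, -0.0003, -0.0003], "twist": 0}, {"grip": -1, "slide": [0.003, -0.0003, -0.0003], "twist": 0}, {"grip": -1, "slide": [0.004, -0.0003, -0.0003], "twist": 0}, {"grip": -1, "slide": [0.005, -0.0003, -0.0003], "twist": 0}, {"grip": -1, "slide": [0.006, -0.0003, -0.0003], "twist": 0}, {"grip": -1, "slide": [0.007, -0.0003, -0.0003], "twist": 0}, {"grip": -1, "slide": [0.008, -0.0003, -0.0003], "twist": 0}]'

```text
time_s: 29.2
tcp_pos: [533.9, 95.6, 27.2]
ee_rot: [0.73, 0.683, -0.005, -0.0]
force: [-5.9, -5.3, -1.1]
finger_gap: 22.4
```

```bash
python3 -c "
from pp import *
go('20')
t=np.load('top20.npz')['p'];cv2.imwrite('pics/z20.png',cv2.resize(t[205:265,165:265],(800,480),interpolation=2)[:,:,::-1])"
```

```text
{'time_s': 29.3, 'tcp_pos': [533.933, 95.835, 27.179], 'ee_rot': [0.73, 0.683, -0.005, -0.0], 'force': [-6.018, -5.969, -1.022], 'torque': [-1.121, 1.211, 0.308], 'finger_gap': 22.377}
jig F x,y -5.63 -6.33
top 0.92 310 rect in jig (array([ 17.8, 117.9]), array([48.2, 45.6]), 4.7) xmax 38.0 ymin/max [ 98.7 140.1]
top 0.72 77 rect in jig (array([ 28.9, 158.1]), array([73.2, 28.6]), 8.04) xmax 63.2 ymin/max [140.4 173.1]
side 0.63 690 rect in jig (array([18. , 94.7]), array([ 47.6, 106.6]), 0.19) xmax 39.0 ymin/max [ 45.3 143.9]
```

View pics/z20.png

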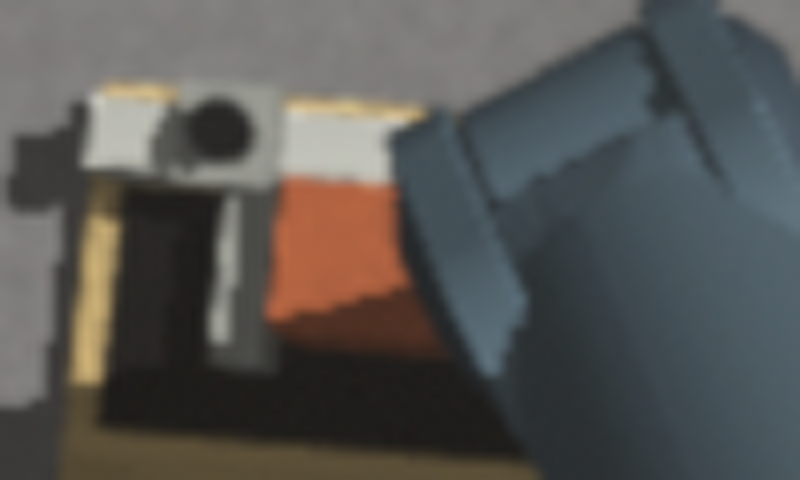

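servo_tool --moves '[{"grip": -1, "slide": [0.001, 0.0003, 0], "twist": 0}, {"grip": -1, "slide": [0.002, 0.0003, 0], "twist": 0}, {"grip": -1, "slide": [0.003, 0.0003, 0], "twist": 0}, {"grip": -1, "slide": [0.004, 0.0003, 0], "twist": 0}]'

```text
time_s: 29.9
tcp_pos: [534.0, 98.3, 27.1]
ee_rot: [0.73, 0.683, -0.006, 0.0]
force: [-7.1, -7.4, 1.0]
finger_gap: 22.3
```

servo_tool --moves '[{"grip": -1, "slide": [0.001, 0, 0], "twist": 0}, {"grip": -1, "slide": [0.002, 0, 0], "twist": 0}, {"grip": -1, "slide": [0.003, 0, 0], "twist": 0}]'

```text
time_s: 30.28
tcp_pos: [534.2, 100.2, 27.2]
ee_rot: [0.73, 0.683, -0.007, 0.0]
force: [-8.2, -10.3, 3.2]
finger_gap: 22.1
```

```bash
python3 -c "
from pp import *
go('21')
t=np.load('side21.npz')['p'];cv2.imwrite('pics/z21.png',cv2.resize(t[270:370,250:350],(600,600),interpolation=2)[:,:,::-1])"
```

```text
{'time_s': 30.375, 'tcp_pos': [534.127, 100.212, 27.167], 'ee_rot': [0.73, 0.683, -0.007, 0.0], 'force': [-8.12, -9.249, 2.075], 'torque': [-1.744, 1.476, 0.423], 'finger_gap': 22.464}
jig F x,y -7.52 -9.74
top 0.73 297 rect in jig (array([ 17.5, 123.9]), array([45.9, 47.3]), 0.58) xmax 38.2 ymin/max [105.5 146. ]
side 0.85 693 rect in jig (array([17.6, 98.5]), array([103.4,  47.7]), 89.34) xmax 38.7 ymin/max [ 50.3 148.2]
```

View pics/z21.png

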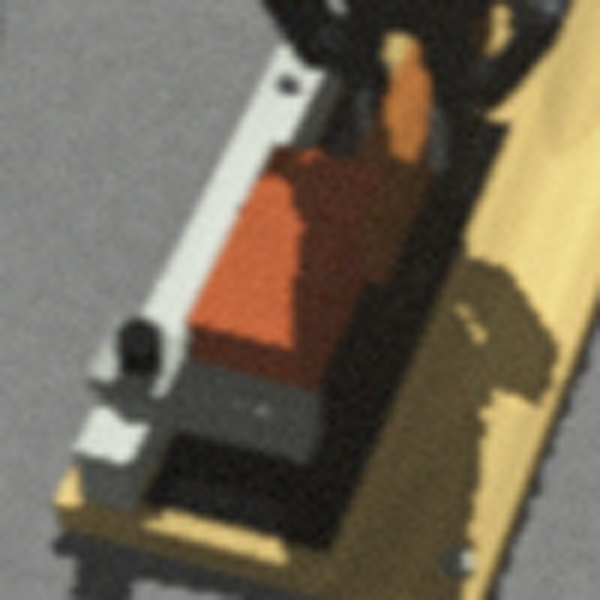

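servo_tool --moves '[{"grip": -1, "slide": [0.001, 0, 0], "twist": 0}, {"grip": -1, "slide": [0.002, 0, 0], "twist": 0}, {"grip": -1, "slide": [0.003, 0, 0], "twist": 0}, {"grip": -1, "slide": [0.003, 0, 0], "twist": 0}]'

```text
time_s: 30.98
tcp_pos: [534.1, 100.2, 27.2]
ee_rot: [0.731, 0.682, -0.009, 0.001]
force: [-8.9, -13.8, 4.6]
finger_gap: 22.5
```

servo_tool --moves '[{"grip": -1, "slide": [0.001, -0.0002, 0], "twist": 0}, {"grip": -1, "slide": [0.002, -0.0003, 0], "twist": 0}, {"grip": -1, "slide": [0.003, -0.0003, 0], "twist": 0}, {"grip": -1, "slide": [0.003, -0.0003, 0], "twist": 0}]'

```text
time_s: 31.48
tcp_pos: [534.0, 100.2, 27.3]
ee_rot: [0.731, 0.682, -0.01, 0.002]
force: [-10.0, -17.1, 7.0]
finger_gap: 22.4
```

```bash
python3 -c "
from pp import *
go('22')
t=np.load('top22.npz')['p'];cv2.imwrite('pics/z22.png',cv2.resize(t[205:265,165:265],(800,480),interpolation=2)[:,:,::-1])"
```

```text
{'time_s': 31.575, 'tcp_pos': [533.953, 100.168, 27.28], 'ee_rot': [0.731, 0.682, -0.01, 0.002], 'force': [-9.467, -17.269, 9.025], 'torque': [-3.089, 1.818, 0.557], 'finger_gap': 22.361}
jig F x,y -8.37 -17.83
top 0.57 273 rect in jig (array([ 17.4, 126.4]), array([47.1, 42.1]), 1.76) xmax 38.1 ymin/max [108.4 146.2]
top 0.57 113 rect in jig (array([ -3.2, -56.3]), array([23.6, 42.5]), 3.75) xmax 7.6 ymin/max [-77.1 -35.2]
side 0.97 693 rect in jig (array([17.4, 98. ]), array([103.6,  47. ]), 89.95) xmax 39.1 ymin/max [ 50.8 148.5]
side 0.4 82 rect in jig (array([ 51.9, 164.7]), array([29.1, 29.1]), 86.88) xmax 64.4 ymin/max [153.2 179. ]
```

View pics/z22.png

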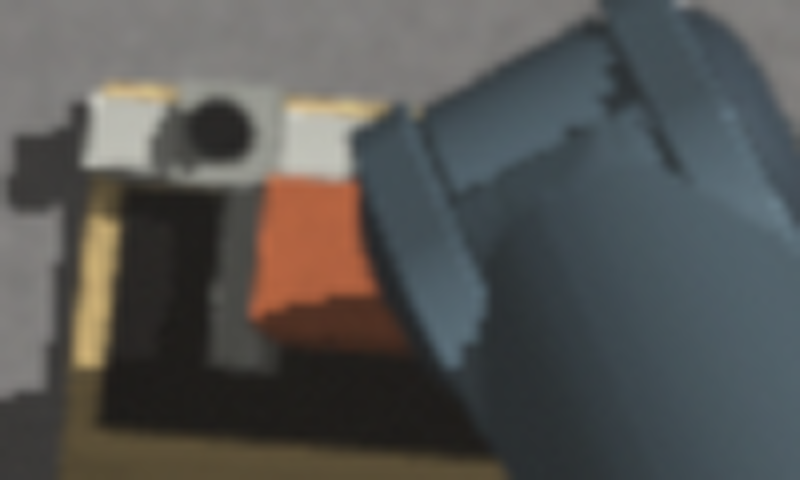

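servo_tool --moves '[{"grip": -1, "slide": [-0.003, -0.001, 0], "twist": 0}, {"grip": -1, "slide": [-0.006, -0.002, 0], "twist": 0}, {"grip": -1, "slide": [-0.01, -0.004, 0], "twist": 0}, {"grip": -1, "slide": [-0.014, -0.006, 0], "twist": 0}, {"grip": -1, "slide": [-0.02, -0.01, 0], "twist": 0}, {"grip": -1, "slide": [-0.03, -0.012, 0], "twist": 0}, {"grip": -1, "slide": [-0.045, -0.012, 0], "twist": 0}, {"grip": -1, "slide": [-0.06, -0.012, 0], "twist": 0}, {"grip": -1, "slide": [-0.07, -0.012, 0], "twist": 0}, {"grip": -1, "slide": [-0.07, -0.012, 0], "twist": 0}]'

```text
time_s: 32.92
tcp_pos: [521.5, 42.3, 29.0]
ee_rot: [0.73, 0.683, -0.0, 0.0]
force: [0.1, 0.3, -1.0]
finger_gap: 23.0
```

```bash
python3 -c "
from pp import *
go('23')
t=np.load('top23.npz')['p'];cv2.imwrite('pics/z23.png',cv2.resize(t[205:280,165:290],(800,480),interpolation=2)[:,:,::-1])"
```

```text
{'time_s': 33.025, 'tcp_pos': [521.661, 44.378, 29.147], 'ee_rot': [0.729, 0.684, 0.0, -0.0], 'force': [0.278, 0.089, -1.475], 'torque': [0.033, -0.013, 0.019], 'finger_gap': 22.191}
jig F x,y 0.27 0.11
top 0.85 820 rect in jig (array([17.1, 96.6]), array([101.2,  46.1]), 89.67) xmax 37.9 ymin/max [ 47.9 144.3]
side 0.83 704 rect in jig (array([17.3, 97.8]), array([105.4,  47.1]), 89.61) xmax 38.9 ymin/max [ 50.9 148.3]
```

View pics/z23.png

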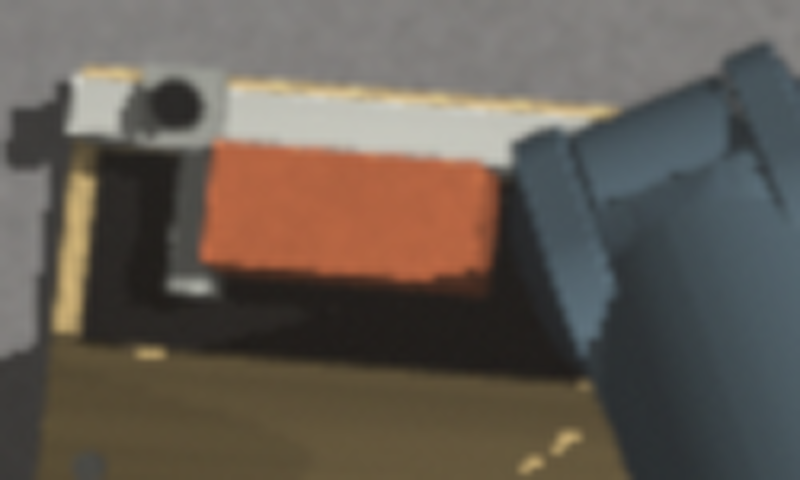

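servo_tool --moves '[{"grip": -1, "slide": [0, 0, -0.04], "twist": 0}, {"grip": -1, "slide": [-0.02, 0, -0.08], "twist": 0}, {"grip": -1, "slide": [-0.07, 0, -0.09], "twist": 0}, {"grip": -1, "slide": [-0.12, 0, -0.09], "twist": 0}, {"grip": -1, "slide": [-0.17, 0, -0.09], "twist": 0}, {"grip": -1, "slide": [-0.22, 0, -0.09], "twist": 0}, {"grip": -1, "slide": [-0.27, 0, -0.09], "twist": 0}, {"grip": -1, "slide": [-0.32, 0, -0.09], "twist": 0}, {"grip": -1, "slide": [-0.37, 0, -0.09], "twist": 0}, {"grip": -1, "slide": [-0.405, 0, -0.09], "twist": 0}]'

```text
time_s: 34.38
tcp_pos: [495.2, -362.4, 119.0]
ee_rot: [0.73, 0.684, -0.0, 0.0]
force: [-0.5, 1.2, -0.9]
finger_gap: 22.4
```

servo_tool --moves '[{"grip": -1, "slide": [0, 0, 0], "twist": 0}, {"grip": -1, "slide": [0, 0, 0.03], "twist": 0}, {"grip": -1, "slide": [0, 0, 0.06], "twist": 0}, {"grip": -1, "slide": [0, 0, 0.08], "twist": 0}, {"grip": -1, "slide": [0, 0, 0.09], "twist": 0}, {"grip": -1, "slide": [0, 0, 0.095], "twist": 0}, {"grip": -1, "slide": [0, 0, 0.1], "twist": 0}, {"grip": -1, "slide": [0, 0, 0.1], "twist": 0}]'

```text
time_s: 35.38
tcp_pos: [495.8, -360.3, 19.4]
ee_rot: [0.729, 0.684, 0.0, 0.0]
force: [0.6, -0.1, -1.2]
finger_gap: 22.3
```

servo_tool --moves '[{"grip": -1, "slide": [0, 0, 0.003], "twist": 0}, {"grip": -1, "slide": [0, 0, 0.006], "twist": 0}, {"grip": -1, "slide": [0, 0, 0.009], "twist": 0}, {"grip": -1, "slide": [0, 0, 0.011], "twist": 0}, {"grip": -1, "slide": [0, 0, 0.012], "twist": 0}, {"grip": -1, "slide": [0, 0, 0.012], "twist": 0}]'

```text
time_s: 36.12
tcp_pos: [495.5, -360.0, 7.5]
ee_rot: [0.729, 0.684, -0.0, -0.0]
force: [-1.9, 1.7, 3.5]
finger_gap: 22.5
```

Run:
```python
from snap import *
snap("24"); s=ctrl.state(); print({k:np.round(s[k],3).tolist() for k in("time_s","tcp_pos","force","torque","finger_gap")})
a=cv2.resize(np.load("top24.npz")["p"][200:320,400:540],(700,600));b=cv2.resize(np.load("side24.npz")["p"][130:230,310:430],(700,600))
cv2.imwrite("pics/c24.png",cv2.resize(np.hstack([a,b])[:,:,::-1],(800,343)))
```

```text
{'time_s': 36.225, 'tcp_pos': [495.473, -359.962, 7.476], 'force': [-2.939, 1.429, 3.289], 'torque': [0.219, 0.419, 0.048], 'finger_gap': 22.372}
```

View pics/c24.png

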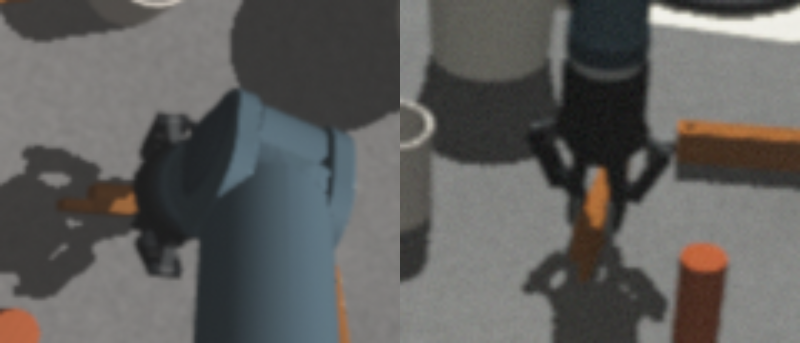

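The stick is on the bench, with 3 N of bench reaction. I'll release it and lift away.

servo_tool --moves '[{"grip": -0.2, "slide": [0, 0, 0], "twist": 0}, {"grip": 0.2, "slide": [0, 0, 0], "twist": 0}, {"grip": 1, "slide": [0, 0, 0], "twist": 0}, {"grip": 1, "slide": [0, 0, 0], "twist": 0}, {"grip": 1, "slide": [0, 0, -0.01], "twist": 0}, {"grip": 1, "slide": [0, 0, -0.04], "twist": 0}, {"grip": 1, "slide": [0, 0, -0.09], "twist": 0}, {"grip": 1, "slide": [0, 0, -0.14], "twist": 0}, {"grip": 1, "slide": [0, 0, -0.19], "twist": 0}, {"grip": 1, "slide": [0, 0, -0.19], "twist": 0}]'

```text
time_s: 37.48
tcp_pos: [499.3, -362.2, 204.1]
ee_rot: [0.729, 0.684, 0.001, 0.006]
force: [0.6, -0.0, -0.1]
finger_gap: 85.4
```

servo_tool --moves '[{"grip": 1, "slide": [-0.05, -0.03, 0], "twist": 0}, {"grip": 1, "slide": [-0.1, -0.06, 0], "twist": 0}, {"grip": 1, "slide": [-0.15, -0.09, 0], "twist": 0}, {"grip": 1, "slide": [-0.2, -0.12, 0], "twist": 0}, {"grip": 1, "slide": [-0.2, -0.12, 0], "twist": 0}, {"grip": 1, "slide": [-0.2, -0.12, 0], "twist": 0}]'

```text
time_s: 38.22
tcp_pos: [362.7, -551.3, 196.2]
ee_rot: [0.73, 0.684, 0.001, -0.001]
force: [0.8, 0.6, 0.1]
finger_gap: 85.0
```

Run:
```python
from pp import *
go("25")
t=np.load("top25.npz")["p"];t0=np.load("top0.npz")["p"]
W,p,u,v=cloud("top","top25.npz",(415,240,495,295)); S=W[(p[:,0]>p[:,2]*1.8)&(p[:,0]>50)&(W[:,2]>22)&(W[:,2]<60)]
print("stick",rect(S),"z",np.round(np.percentile(S[:,2],[5,50,95]),1))
W,p,u,v=cloud("top","top25.npz",(170,210,215,262)); S=W[(W[:,2]>30)&(W[:,0]<575)&(p[:,0]<p[:,2]*1.4)]
q=S[:,:2]-(534.7,95.7);print("stop y",np.round(np.percentile(q[:,0]*.0627+q[:,1]*.998,[2,50,98]),1))
for n in("prop","sponge","rib","mug","jar","cap","bowl"):
    r=ctrl.regions_of("top",n); print(n,r and np.round(r[0]["bbox"],0).tolist())
cv2.imwrite("pics/t25.png",t[:,:,::-1]);cv2.imwrite("pics/z25.png",cv2.resize(t[205:280,165:290],(800,480),interpolation=2)[:,:,::-1])
```

```text
{'time_s': 38.325, 'tcp_pos': [364.892, -549.722, 196.593], 'ee_rot': [0.728, 0.685, 0.001, -0.0], 'force': [0.522, 0.06, 0.24], 'torque': [0.005, -0.063, 0.054], 'finger_gap': 85.551}
jig F x,y 0.52 0.09
top 0.8 835 rect in jig (array([17.3, 96.3]), array([100.1,  46.3]), 89.97) xmax 39.0 ymin/max [ 48.1 144.3]
side 0.97 690 rect in jig (array([16.7, 98.3]), array([ 47.1, 106.3]), 0.62) xmax 38.2 ymin/max [ 51.4 148.8]
stick (array([ 493.6, -365.9]), array([147.9,  23.7]), 86.1) z [28.7 33.3 37.6]
stop y [147.3 157.  162.3]
prop [272.0, 141.0, 298.0, 174.0]
sponge [111.0, 263.0, 151.0, 288.0]
rib [374.0, 181.0, 412.0, 202.0]
mug [420.0, 170.0, 473.0, 208.0]
jar [270.0, 141.0, 300.0, 174.0]
cap [332.0, 154.0, 350.0, 176.0]
bowl [88.0, 174.0, 139.0, 225.0]
```

View pics/t25.png

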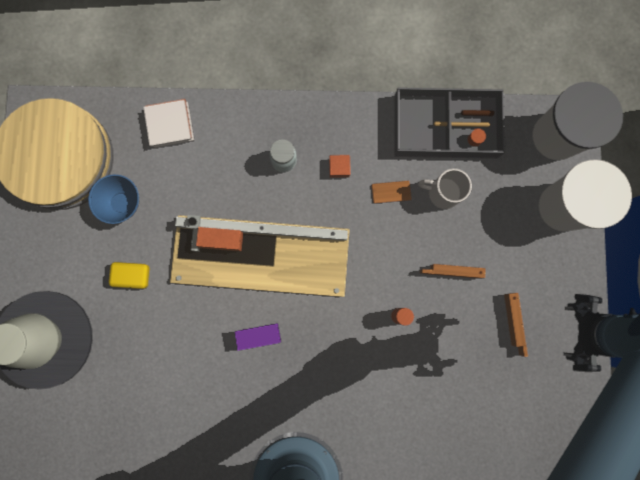

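View pics/z25.png

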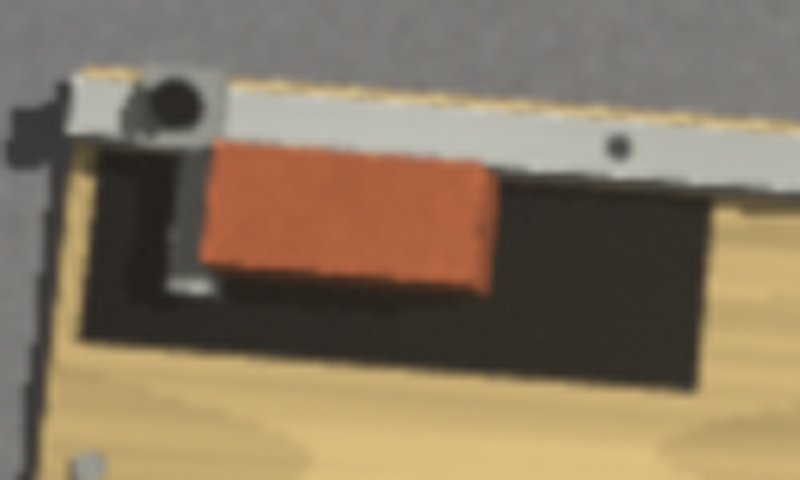

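```bash
python3 -c "
from cell import ctrl
print(ctrl.job_done(), ctrl.state()['time_s'])"
```

```text
the job is handed in; nothing more can be done
the job is handed in; nothing more can be done
```

The job is handed in with the post home against the stop and the push stick back on the bench. No verdict was reported. My own checks agreed with the criteria at the end, and the last reading was at 38.3 s.

- **Stick:** I took the left-most look-alike, at top-view pixel (453,270), gripped it with 100 N and lifted it.
- **Flush before the strip:** The first contact made the post more askew, up to about 0.15 rad. Pressing with the lip while feeding turned it flush at about y = -95 mm, where the limit for that step is -80 mm.
- **Feed along the strip:** The sampled press on the fence was about 5 to 9 N, against a drag of 5 to 14 N. After I raised the stick slightly, the post slipped forward about 6 mm beyond the commanded feed. That was past the second graded stretch, and it stayed flush with about 5 N on the fence.
- **At the stop:** I pushed until the tool stood still, at about 18 N of total push. The fence press read about 8.4 N there, so the stop itself took less than 18 N.

**Last checks:**
- The post's front corner was at the same pixel, to about 0.1 pixel, under load and after release. Its side is on the fence and parallel to within about 0.01 rad.
- The stick lies flat and released off the board, top at 33 mm. The gripper is clear and reads no load.
- The sponge, rib, mug, jar, cap and bowl look unmoved in the picture. The network mistook the jar for the prop, so I checked the prop by eye: it is still at (404,317).
- The two cameras disagreed by about 2 to 4 mm throughout. Final contact was therefore judged from force, the tool standing still, and unchanged pixels rather than from absolute positions.

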